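# Lock the test chamber and hold the pump lever

## Robot

A 7-joint arm with a two-finger parallel gripper is mounted at the origin on a cart in front of the work surface, level with it; the furniture and walls round the work are solid. World frame = base frame: x ahead of the robot, y to its left, z up, the work surface at z = 0. Lengths are in m, angles in rad, forces in N, time in s.
With the tool pointing down it reaches from about 0.4 to 0.875 m from the base axis. Payload 6.5 kg.
Tool frame: the origin (TCP) lies between the finger pads; the fingertips stand 17 mm ahead of it and the grasp point (between the pads) lies 2 mm behind it (r.tip_reach is the z of the fingertips in the tool frame, in m); z points along the fingers, y is the direction in which the jaws open and shut (so a half turn about z gives the same grasp; the last joint's range is limited). The gripper opens to 85 mm and grips with 20 to 120 N. Pads are 22 mm wide; open, the fingers measure 114 mm over their backs; the gripper's body (76 mm by 85 mm) begins 54 mm behind the grasp point. The pads swing forward as they close: fully open they stand 13 mm farther back than shut.
Start: joints at [1.124, 0.536, -0.004, 1.538, 0.003, 1.067, -0.071], TCP at [0.242, -0.603, 0.209] pointing down, gripper open.
Joint ranges: [-2.7, 2.7], [-0.37, 2.16], [-1.27, 1.26], [0.24, 2.4], [-1.31, 4.45], [0.19, 1.91], [-2.76, 2.76]. Speed limits (rad/s): [2.39, 2.39, 3.14, 3.14, 3.14, 3.14, 3.14].

## Interface

Orientations are given as a rotation vector (axis times angle).
In Python, from bench import state, imaging, order, r gives the robot as it stands. The module is installed in compiled form; this text tells all that it offers.
- The arm moves only by the tool drive_tool, never from a script. Its argument "steps" is a list of rows, each an object of numbers: "tx", "ty", "tz": the shift along the tool's x, y, z in units of 40 mm (1.0 is 40 mm); "wx", "wy", "wz": the turn, a rotation vector about the tool's x, y, z in units of 8 degrees (1.0 is 8 degrees). In form: [{"tx": .., "ty": .., "tz": .., "wx": .., "wy": .., "wz": ..}, ...]. A call has exactly 5 rows; each row is the pose to reach, as a shift and turn from the pose commanded when the call began, along the tool's axes at that moment; what a row does not reach only later rows make up. A row lasts 1/8 s, in which the tool goes at most 62.5 mm and 10.7 degrees, less where a joint would pass 70% of its speed; a pose out of reach is approached as far as the arm can. A call with a gripper value outside its range is refused whole. "fingers" is the opening in per cent of the stroke, from 0 (shut) to 100 (fully open), set as the call begins (left out, the last holds). The fingers move at their own pace and stop on an object; "squeeze" is the grip in N (left out, the last holds). Time passes only in rows, so rows that repeat a pose let the fingers close, or fill a call up. It gives the time, the measured TCP pose, the force and the opening at its end, in the units of the state.
- state(): the state, without advancing time (a new reading comes with each control period).
- imaging.get_image(name): name is "scene" or "top" or "wrist"; returns a dict with "frame" (480x640x3 uint8, blue, green, red), "depth" (480x640 float32, m along the optical axis (not along the pixel's ray), 0 where there is no reading), "intrinsics" (3x3 intrinsics, pixels), "R" (3x3) and "t" (3): a world point X has camera coordinates R X + t. Camera axes: x right, y down, z forward; pixel columns grow to the right and rows downward; lengths in m; the calibration is good to about 2 mm. A picture is of the moment at which its call begins.
- order.close_job(): hands the job in, once; it reports no verdict.
The state is a dict: "clock": time; "q": joint angles; "joint_velocities": joint speeds; "effort": joint torques, N m; "tool_pos": TCP position; "ee_rot": TCP orientation; "ft_force": force on the tool from outside, world axes, zero at the start; "moment": the same for the moment, N m; "opening": finger opening in m.
Only numpy, scipy, OpenCV 4.12 (cv2) and the standard library are available. Lean on these libraries where they do the work, as an engineer would, in place of code of your own. Each camera call takes 0.05 s, during which the arm holds its last target.

## Task

Make the leak-test rig ready and keep it under pressure: swing the brass hasp over the staple on the chamber's lid and press it down flat, then flip the red safety catch all the way over to the other side, and only then pull the black-gripped pump lever as far as it goes towards the front of the rig (the side facing you). The lever springs back, so finish while still holding it pulled with the fingers; leave the small loose fittings where they stand.

Things in the scene. Friction and masses are not known exactly. Their poses are not given: they have to be found in the camera images.
- rig: aluminium base plate of the rig, 153 (x from -68 to +85 mm) x 286 (y, from -143 to +143 mm) x 12 mm, fixed to the bench; origin on its underside, z up, its front (towards the robot) is its -x side. A pipe 35 mm high runs along its back edge. Chamber and pump stand on it side by side, 180 mm apart along its y; which of the two is left varies. Both have the same axes as the plate.
- chamber: blue test chamber, fixed, 90 x 80 x 66 mm (x, y, z) with a steel lid 92 x 84 x 10 mm on it (lid top 77 mm above this origin); origin under its centre, 12 mm above the bench; front is -x. The lid is shut, hinged at the back. On the lid's centre line stands a steel wire staple from x = -24 to -6 mm, 6 mm thick, reaching 90 mm above the origin.
- hasp (a joint): angle of the brass hasp about its hinge at the chamber's front rim, rad: 0 = lying flat on the lid with its slot over the staple, 1.57 = standing upright, more = leaning out to the front (limit 2.4). It starts upright or leaning to the front and stays where it is left (stiff hinge, about 0.5 N at its end). The hasp is a plate 28 mm wide, 4 mm thick and 74 mm long with a 14 mm wide slot from 21 to 49 mm from the hinge.
- hasp_hinge (a point): middle of the hasp's hinge axis (which runs along the chamber's y), at x = -50 mm, 80.5 mm above the chamber's origin. Lugs beside it, 18 mm to either side, reach 84 mm.
- hasp_end (a point): middle of the solid end part of the hasp, 60 mm from the hinge; on the face that looks up when the hasp lies flat and to the front when it stands upright. This is where to push it.
- pump: grey pump block, fixed, 110 x 84 x 40 mm (x from -50 to +60 mm), origin 12 mm above the bench on the plate; front is -x. A steel post (top 103 mm above the origin) at x = 42, y = -32 mm carries the catch.
- catch (a joint): angle of the red safety catch, rad, about an axis along the pump's x: 0 = lying level across the front of the lever, pointing to +y (it bars the lever), 1.57 = upright, 2.6 = stop, flipped over to the -y side. Its weight keeps it down at either end; the hinge turns easily. It must end beyond 2.0.
- catch_hinge (a point): catch's hinge, at pump x = 42, y = -30, z = 100 mm. The catch bar is 10 x 14 mm thick and 60 mm long.
- catch_knob (a point): grip point of the catch: middle of the free part of a round red rod, 12 mm thick, that sticks out 67 mm from the free end of the catch bar towards the front, along the pump's -x; this point is 55 mm from the hinge axis and 50 mm in front of the bar, the rod's end (16 mm thick) 22 mm farther. At catch 0 it is at pump x = -8, y = 25, z = 100 mm.
- lever (a joint): pump lever angle, rad: 0 = at rest, leaning 0.45 rad to the back, held by its spring; grows as it is pulled to the front; stop at 0.9 (leaning 0.45 rad to the front). The spring needs about 3 N at the grip at the start and 6.5 N at the stop, and returns the lever if released. It must be held beyond 0.7.
- lever_grip (a point): centre of the lever's black barrel grip, 26 mm thick, 44 mm long along the pump's y with flat ends; 140 mm from the pivot. At rest at pump x = 91, y = 0, z = 171 mm; the lever rod under it is 12 mm thick.
- lever_pivot (a point): lever pivot, axis along the pump's y, at pump x = 30, y = 0, z = 45 mm.
- plug: small knurled steel blanking plug, 20 x 20 x 22 mm, loose on the plate between chamber and pump; bystander. Origin under its centre.
- adapter: small steel pipe adapter, 22 x 25 x 27 mm, loose on the plate between chamber and pump; bystander. Origin under its centre.
- tape_spool: blue and white spool of thread tape, 52 mm across, 14 mm high, loose on the bench; bystander. Origin under its centre.
- hex_adapter: steel pipe adapter, 27 x 31 x 29 mm, loose on the bench; bystander. Origin under its centre.

How it is judged:
On the way, in this order (a step that is already met when the one before it is completed fails the run):
1. the hasp lies flat over the staple (value of joint hasp below 0.1 rad), for 0.2 s.
2. the safety catch is flipped over (value of joint catch above 2 rad), for 0.2 s.
3. the lever is pulled (value of joint lever above 0.7 rad), for 0.5 s.
At the end, for the whole second after the job is handed in: The program finishes while the fingers hold the lever (contact over 1 N) beyond 0.7 rad of its 0.9 rad, with the hasp flat (below 0.1 rad) and the catch flipped over (beyond 2.0 rad) (value of joint hasp below 0.1 rad and value of joint catch above 2 rad and value of joint lever above 0.7 rad and contact force between the fingers and lever above 1 N); the arm keeps its last pose, push and grip.
It fails at once if the lever is pulled (beyond 0.25 rad) while the hasp is open (above 0.2 rad) (value of joint lever above 0.25 rad and value of joint hasp above 0.2 rad).
It fails at once if the lever is forced (beyond 0.25 rad) past the safety catch (below 0.8 rad) (value of joint lever above 0.25 rad and value of joint catch below 0.8 rad).
It fails at once if a loose fitting (plug, either adapter or tape spool) is moved more than 30 mm (distance of any of plug, adapter, tape_spool, hex_adapter from where it was at the start of the episode above 0.03 m).
It also fails if it takes over 61 s, if anything falls off the work surface, if the arm or the gripper's body presses on something with over 40 N, if the wrist force passes 120 N, or if a joint passes its speed limit or range.

## Working session

There is one attempt and no reset: what is moved stays moved. The work goes in short steps, Python scripts to look and compute and a tool call to move; the robot and the scene stay as the last step left them, time stands still between calls to the robot, and variables do not carry over. Pictures are saved under pics/ and viewed, and the job is handed in when it is done.

Besides the shell and the picture viewer there is one more tool, called in YAML: its name, and indented under it one key for each argument. drive_tool: Moves the arm, as the interface text tells. Its arguments: {"type":"object","properties":{"steps":{"type":"array","items":{"type":"object","properties":{"tx":{"type":"number"},"ty":{"type":"number"},"tz":{"type":"number"},"wx":{"type":"number"},"wy":{"type":"number"},"wz":{"type":"number"}}}},"fingers":{"type":"number"},"squeeze":{"type":"number"}},"required":["steps"]}

```bash
mkdir -p pics; ls; python3 - <<'E'
from bench import state, imaging, order, r
import cv2,numpy as np
s=state(); print(s); print(r.tip_reach)
for n in ["scene","top","wrist"]:
    d=imaging.get_image(n); cv2.imwrite(f"pics/{n}0.png",d["frame"]); np.savez(f"{n}0.npz",**d)
    print(n,d["intrinsics"].tolist(),np.round(d["R"],4).tolist(),np.round(d["t"],4).tolist())
E
```

```text
pics
{'clock': 0.0, 'q': array([ 1.12378275,  0.53718106, -0.00446542,  1.53887021,  0.00260804,
        1.06728276, -0.07121281]), 'joint_velocities': array([-0.00059199, -0.00113687, -0.00038402, -0.0012696 , -0.00061472,
        0.00024677, -0.00029177]), 'effort': array([-8.92710559e-04, -5.83404708e+01,  1.04797080e+00, -2.59102339e+01,
        1.22019285e-02,  9.59827972e-03,  3.32500875e-06]), 'tool_pos': array([ 0.24133547, -0.60281942,  0.20840435]), 'ee_rot': array([-3.08314314e+00, -5.94387844e-01,  7.00537353e-04]), 'ft_force': array([-0.24948349, -0.07484108, -0.01844385]), 'moment': array([ 0.02775631, -0.01024844, -0.0178123 ]), 'opening': 0.08495865096738457}
0.017
scene [[461.881523516476, 0.0, 319.5995936770264], [0.0, 461.881523516476, 241.7193412743359], [0.0, 0.0, 1.0]] [[-0.8732, -0.4874, 0.0042], [-0.3146, 0.557, -0.7687], [0.3723, -0.6725, -0.6396]] [0.372, 0.3557, 0.8309]
top [[610.4408902912179, 0.0, 312.4922103865648], [0.0, 610.4408902912179, 239.09403561405986], [0.0, 0.0, 1.0]] [[-0.007, -1.0, 0.0059], [-0.9823, 0.0058, -0.1871], [0.1871, -0.0071, -0.9823]] [-0.191, 0.541, 1.1963]
wrist [[356.64357910566406, 0.0, 315.4564189334292], [0.0, 356.64357910566406, 239.5836429438837], [0.0, 0.0, 1.0]] [[0.3722, -0.9281, -0.0024], [-0.8849, -0.3557, 0.3008], [-0.28, -0.1098, -0.9537]] [-0.6476, -0.0392, 0.3801]
```

View pics/scene0.png

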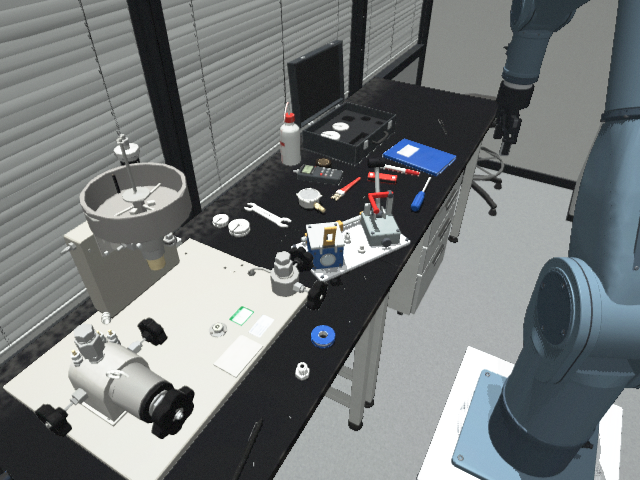

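View pics/top0.png

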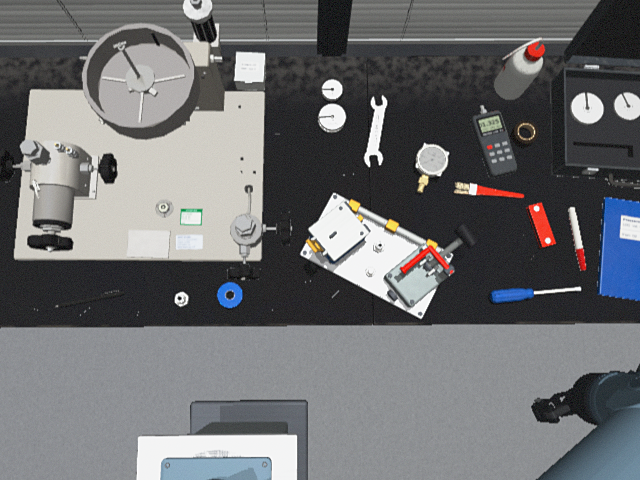

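The top view shows the rig at about (380,255), rotated. The chamber is on the left around (338,235) with the hasp at its front-left, and the pump is on the right around (420,280). The robot base is at the bottom (230,470). I'll zoom in and locate the plate.

```bash
python3 - <<'E'
import cv2,numpy as np
d=np.load("top0.npz"); f=d["frame"]; 
cv2.imwrite("pics/topz.png",cv2.resize(f[180:330,290:490],None,fx=4,fy=4,interpolation=cv2.INTER_CUBIC))
s=np.load("scene0.npz"); g=s["frame"]
cv2.imwrite("pics/scenez.png",cv2.resize(g[150:300,280:430],None,fx=4,fy=4,interpolation=cv2.INTER_CUBIC))
E
```

```text
(no output)
```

View pics/topz.png

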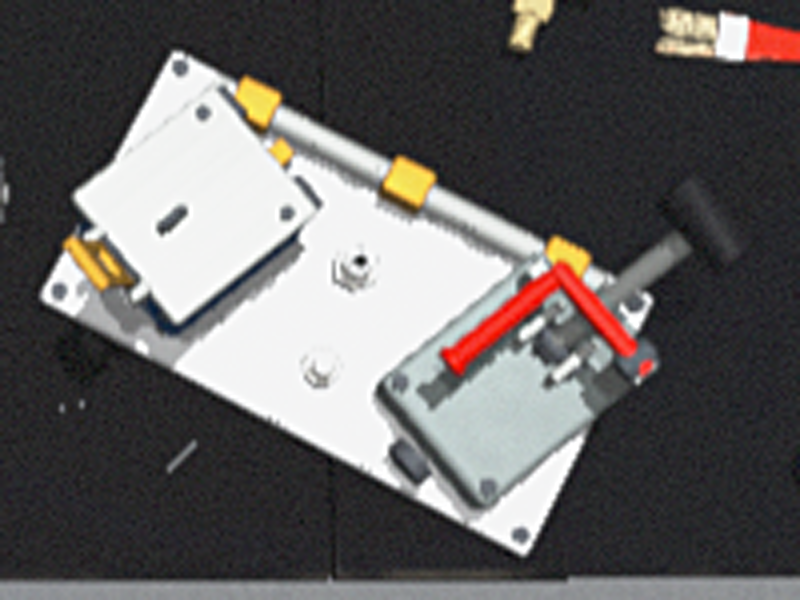

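View pics/scenez.png

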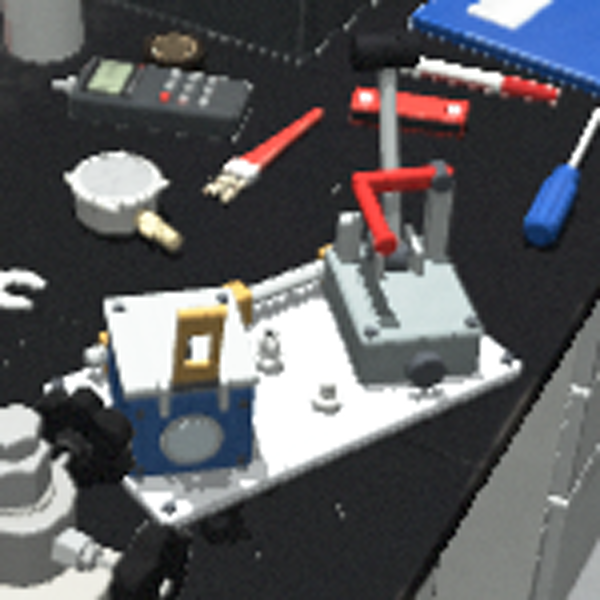

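```bash
cat > h.py <<'E'
import numpy as np,cv2
def ray(d,u,v):
    K,R,t=d["intrinsics"],d["R"],d["t"]; c=-R.T@t
    w=R.T@np.linalg.inv(K)@np.array([u,v,1.]); return c,w
def onz(d,u,v,z):
    c,w=ray(d,u,v); return c+w*(z-c[2])/w[2]
def proj(d,X):
    p=d["R"]@np.asarray(X,float)+d["t"]; p=d["intrinsics"]@p; return p[:2]/p[2]
def cloud(d):
    K,R,t=d["intrinsics"],d["R"],d["t"]; z=d["depth"]; v,u=np.indices(z.shape)
    p=np.stack([(u-K[0,2])/K[0,0]*z,(v-K[1,2])/K[1,1]*z,z],-1); P=(p-t)@R; P[z==0]=np.nan; return P
E
python3 - <<'E'
from h import *
d=np.load("top0.npz"); P=cloud(d); f=d["frame"]; hsv=cv2.cvtColor(f,cv2.COLOR_BGR2HSV)
win=np.zeros(f.shape[:2],bool); win[180:330,290:490]=1
def rect(m,z,name):
    m=m.astype(np.uint8); n,l,st,_=cv2.connectedComponentsWithStats(m,connectivity=4)
    k=1+np.argmax(st[1:,4]); ys,xs=np.nonzero(l==k)
    X=P[ys,xs]; 
    Q=np.array([onz(d,u,v,z)[:2] for u,v in zip(xs,ys)])
    (c,s,a)=cv2.minAreaRect((Q*1000).astype(np.float32)); 
    print(name,len(xs),"c",c,"size",s,"ang",a,"zmed",np.nanmedian(X[:,2])); print(cv2.boxPoints((c,s,a)).round(0).tolist())
Z=P[...,2]
rect(win&(abs(Z-.089)<.006)&(hsv[...,1]<40),.089,"lid")
rect(win&(abs(Z-.052)<.007),.052,"pump")
rect(win&(Z>.003)&(Z<.025)&(f.min(2)>120),.012,"plate")
pts=np.array([onz(d,290+u/4,180+v/4,.012)*1000 for u,v in [(175,50),(40,300),(525,555),(650,295)]]); print(pts.round(0))
for n,m in [("red",(hsv[...,1]>150)&((hsv[...,0]<8)|(hsv[...,0]>172))&(hsv[...,2]>60)&win),("brass",(hsv[...,1]>110)&(hsv[...,0]>10)&(hsv[...,0]<30)&(hsv[...,2]>80)&win)]:
    c,l,st,ce=cv2.connectedComponentsWithStats(m.astype(np.uint8))
    for k in range(1,c):
        if st[k,4]>15:
            X=P[l==k]; print(n,st[k],"z",np.nanmin(X[:,2]),np.nanmax(X[:,2]),np.nanmean(X,0).round(3))
            if n=="red" or ce[k][0]<320:
                ys,xs=np.nonzero(l==k); o=np.argsort(xs)
                for i in o[::max(1,len(o)//20)]: print("   ",xs[i],ys[i],P[ys[i],xs[i]].round(3))
E
```

```text
lid 1858 c (549.3428955078125, -246.4986572265625) size (84.09380340576172, 98.67241668701172) ang 38.55335998535156 zmed 0.0896436022978773
[[486.0, -234.0], [547.0, -311.0], [613.0, -259.0], [551.0, -182.0]]
pump 1539 c (465.3852233886719, -406.242431640625) size (83.53524017333984, 110.1126708984375) ang 38.57819366455078 zmed 0.052298297594682436
[[398.0, -389.0], [467.0, -475.0], [532.0, -423.0], [464.0, -337.0]]
plate 3724 c (506.8850402832031, -324.99981689453125) size (285.2992858886719, 137.47657775878906) ang 61.36851119995117 zmed 0.012611444045471324
[[378.0, -417.0], [499.0, -483.0], [636.0, -233.0], [515.0, -167.0]]
[[ 649. -241.   12.]
 [ 513. -168.   12.]
 [ 379. -418.   12.]
 [ 514. -489.   12.]]
red [477 185  13  11 118] z -0.002711586262465443 0.013737752205517971 [ 0.653 -0.563  0.008]
    477 186 [ 0.662 -0.55   0.009]
    477 191 [ 0.65  -0.549  0.011]
    478 191 [ 0.651 -0.551  0.01 ]
    478 186 [ 0.662 -0.552  0.011]
    479 189 [ 0.655 -0.553  0.011]
    479 192 [ 0.65  -0.555  0.004]
    480 189 [ 0.656 -0.557  0.007]
    480 186 [ 0.664 -0.559  0.002]
   
[... 1961 characters left out ...]
1  0.163]
    311 246 [ 0.506 -0.191  0.162]
    312 245 [ 0.508 -0.193  0.162]
    312 249 [ 0.5   -0.193  0.165]
    313 245 [ 0.507 -0.195  0.163]
    313 247 [ 0.504 -0.195  0.163]
    314 247 [ 0.504 -0.196  0.161]
    314 241 [ 0.524 -0.197  0.117]
    315 251 [ 0.496 -0.198  0.165]
    315 248 [ 0.501 -0.198  0.167]
    316 251 [ 0.496 -0.2    0.166]
    316 249 [ 0.5   -0.2    0.164]
    317 246 [ 0.515 -0.203  0.11 ]
    317 247 [ 0.513 -0.203  0.11 ]
    318 249 [ 0.504 -0.204  0.14 ]
    319 248 [ 0.51  -0.207  0.113]
    320 249 [ 0.507 -0.208  0.121]
    321 250 [ 0.505 -0.21   0.119]
brass [426 239  12  11  72] z -0.0058640818610545715 0.11438227891763975 [ 0.533 -0.442  0.034]
```

```bash
python3 - <<'E'
from h import *
from scipy.spatial.transform import Rotation as Ro
from bench import state
s=state(); R=Ro.from_rotvec(s["ee_rot"]).as_matrix(); print(R.round(3))
w=np.load("wrist0.npz"); c=-w["R"].T@w["t"]; print("cam in tool",R.T@(c-s["tool_pos"]))
d=np.load("top0.npz"); P=cloud(d); sc=np.load("scene0.npz"); PS=cloud(sc)
print("staple",onz(d,333,235,.102))
# height map near hasp
A=np.concatenate([P.reshape(-1,3),PS.reshape(-1,3)]); A=A[~np.isnan(A[:,0])]
for x in np.arange(.62,.36,-.02):
    print("%.2f"%x,[ (lambda m:int(1000*np.max(A[m,2])) if m.any() else -1)((abs(A[:,0]-x)<.01)&(abs(A[:,1]-y)<.01)) for y in np.arange(-.04,-.52,-.02)])
print([round(y,2) for y in np.arange(-.04,-.52,-.02)])
# brass in scene view
f=sc["frame"]; hsv=cv2.cvtColor(f,cv2.COLOR_BGR2HSV)
m=(hsv[...,1]>110)&(hsv[...,0]>10)&(hsv[...,0]<30)&(hsv[...,2]>80)
m[:, :318]=0; m[:,345:]=0; m[:220]=0; m[255:]=0
X=PS[m]; X=X[X[:,2]>.07]; ex=np.array([.6235,-.7819,0]); O=np.array([.5472,-.244,.012])
ey=np.array([.7819,.6235,0])
L=np.c_[(X-O)@ex,(X-O)@ey,X[:,2]-.012]*1000
L=L[np.argsort(L[:,2])]; print(L[::6].round(0).tolist())
A_=np.polyfit(L[:,2],L[:,0],1);print("slope",A_, np.arctan(A_[0]), "y mean",np.median(L[:,1]), L[:,1].min(),L[:,1].max())
E
```

```text
[[ 0.928  0.372 -0.001]
 [ 0.372 -0.928  0.001]
 [-0.    -0.001 -1.   ]]
cam in tool [ 0.07736936 -0.0012629  -0.16414235]
staple [ 0.5380928  -0.23450297  0.102     ]
0.62 [68, 92, 67, 60, 6, 7, 6, 7, 6, 18, 18, 84, 47, 42, 6, 6, 4, 7, 7, 5, 4, 6, 5, 7]
0.60 [67, 95, 68, 47, 6, 7, 6, 8, 8, 85, 97, 98, 83, 39, 38, 33, 5, 7, 4, 6, 5, 5, 4, 6]
0.58 [109, 110, 113, 5, 103, 112, 8, 5, 91, 94, 94, 94, 93, 39, 38, 41, 44, 41, 4, 4, 5, 6, 8, 5]
0.56 [158, 163, 160, 113, 117, 123, 104, 92, 96, 95, 95, 96, 96, 92, 19, 40, 45, 40, 40, 6, 5, 5, 5, 5]
0.54 [158, 162, 161, 112, 112, 120, 7, 94, 99, 105, 104, 96, 95, 95, 40, 43, 19, 34, 39, 46, 44, 199, 196, 5]
0.52 [109, 112, 110, 60, 102, 109, 12, 166, 163, 102, 94, 95, 93, 19, 42, 43, 20, 17, 87, 119, 48, 199, 200, 195]
0.50 [93, 96, 69, 6, 8, 7, 8, 166, 168, 120, 95, 94, 17, 17, 18, 19, 16, 116, 121, 124, 139, 193, 200, 197]
0.48 [115, 120, 119, 94, 6, 6, 9, 6, 5, 82, 87, 19, 19, 40, 37, 50, 121, 123, 122, 122, 123, 121, 1, 5]
0.46 [117, 123, 119, 97, 7, 7, 9, 5, 5, 8, 8, 17, 18, 23, 23, 60, 123, 121, 58, 76, 123, 125, 7, 6]
0.44 [19, 5, 6, 6,
[... 665 characters left out ...]
float64(-0.4), np.float64(-0.42), np.float64(-0.44), np.float64(-0.46), np.float64(-0.48), np.float64(-0.5)]
[[-51.0, -8.0, 84.0], [-52.0, 9.0, 87.0], [-51.0, -10.0, 90.0], [-55.0, 5.0, 92.0], [-55.0, 5.0, 95.0], [-56.0, -9.0, 97.0], [-52.0, 5.0, 98.0], [-57.0, -9.0, 101.0], [-58.0, 13.0, 107.0], [-60.0, -8.0, 113.0], [-58.0, -10.0, 117.0], [-63.0, 3.0, 129.0], [-62.0, -2.0, 130.0], [-65.0, -9.0, 131.0], [-65.0, 12.0, 134.0], [-64.0, 3.0, 135.0], [-66.0, -8.0, 138.0], [-67.0, -1.0, 140.0], [-71.0, -3.0, 146.0], [-72.0, -5.0, 146.0], [-70.0, 2.0, 148.0], [-73.0, -7.0, 150.0]]
slope [ -0.29134156 -26.79256968] -0.2834944624458897 y mean 0.7336827579857641 -11.274097250736771 13.634633085043907
```

```bash
cat >> h.py <<'E'
from scipy.spatial.transform import Rotation as Ro
EX=np.array([.6235,-.7819,0]);EY=np.array([.7819,.6235,0]);EZ=np.array([0,0,1.])
CH=np.array([.5472,-.244,.012]);PU=np.array([.4623,-.4023,.012])
def W(O,x,y,z): return O+(x*EX+y*EY+z*EZ)/1000
def plan(targets,yaw=None,pose=None):
    """targets world pos list, yaw: deg of tool x in world (tool down)"""
    from bench import state
    s=state(); p=s["tool_pos"]; R=Ro.from_rotvec(s["ee_rot"]).as_matrix()
    print("t",round(float(s["clock"]),2),"pos",p.round(4),"F",s["ft_force"].round(1),"open",round(float(s["opening"]),4),"q",s["q"].round(2))
    w=np.zeros(3)
    if yaw is not None:
        a=np.radians(yaw); x=np.array([np.cos(a),np.sin(a),0]); z=np.array([0,0,-1.]); T=np.c_[x,np.cross(z,x),z]
        w=Ro.from_matrix(R.T@T).as_rotvec(); w=np.degrees(w)/8
    for X in targets: print("  t",(R.T@(X-p)/.04).round(2),"w",w.round(2))
def loc(O):
    from bench import state
    s=state(); v=(s["tool_pos"]-O)*1000; print("local",(v@EX).round(1),(v@EY).round(1),v[2].round(1))
E
python3 - <<'E'
from h import *
plan([W(CH,-110,0,230)*1,W(CH,-110,0,147)],38.6)
E
```

```text
t 0.15 pos [ 0.2413 -0.603   0.2086] F [-0.5  0.7 -1.1] open 0.0853 q [ 1.12  0.54 -0.    1.54  0.    1.07 -0.07]
  t [ 9.64 -8.12 -0.83] w [-0.01 -0.   -2.1 ]
  t [ 9.64 -8.12  1.25] w [-0.01 -0.   -2.1 ]
```

drive_tool:
  steps:
    - {"tx": 0.5,"ty": -0.4,"tz": -0.8,"wz": -0.4}
    - {"tx": 1.4,"ty": -1.2,"tz": -0.8,"wz": -0.8}
    - {"tx": 2.3,"ty": -2.0,"tz": -0.8,"wz": -1.2}
    - {"tx": 3.3,"ty": -2.8,"tz": -0.8,"wz": -1.6}
    - {"tx": 4.2,"ty": -3.5,"tz": -0.8,"wz": -2.1}
  fingers: 0
  squeeze: 30

```text
schema error: expected keys tx, ty, tz, wx, wy, wz
```

```bash
python3 - <<'E'
from h import *
plan([W(CH,-110,0,230)*1,W(CH,-110,0,147)],38.6)
E
```

```text
t 0.15 pos [ 0.2413 -0.603   0.2086] F [-0.5  0.7 -1.1] open 0.0853 q [ 1.12  0.54 -0.    1.54  0.    1.07 -0.07]
  t [ 9.64 -8.12 -0.83] w [-0.01 -0.   -2.1 ]
  t [ 9.64 -8.12  1.25] w [-0.01 -0.   -2.1 ]
```

All six keys are required in each row.

drive_tool:
  steps:
    - {"tx": 0.5,"ty": -0.4,"tz": -0.8,"wx": 0,"wy": 0,"wz": -0.4}
    - {"tx": 1.4,"ty": -1.2,"tz": -0.8,"wx": 0,"wy": 0,"wz": -0.8}
    - {"tx": 2.3,"ty": -2.0,"tz": -0.8,"wx": 0,"wy": 0,"wz": -1.2}
    - {"tx": 3.3,"ty": -2.8,"tz": -0.8,"wx": 0,"wy": 0,"wz": -1.6}
    - {"tx": 4.2,"ty": -3.5,"tz": -0.8,"wx": 0,"wy": 0,"wz": -2.1}
  fingers: 0
  squeeze: 30

```text
clock: 0.78
tool_pos: [0.3462, -0.4091, 0.2412]
ee_rot: [-2.963, -1.043, -0.0]
ft_force: [0.2, -0.9, -0.9]
opening: 0.0
```

```bash
python3 - <<'E'
from h import *
plan([W(CH,-110,0,230)*1,W(CH,-110,0,147)],38.6)
E
```

```text
t 0.78 pos [ 0.3462 -0.4091  0.2412] F [ 0.2 -0.9 -0.9] open 0.0 q [ 0.9   0.31 -0.14  1.8   0.05  1.03 -0.15]
  t [ 6.51 -2.82 -0.02] w [-0.   -0.    0.02]
  t [ 6.51 -2.82  2.06] w [-0.   -0.    0.02]
```

drive_tool:
  steps:
    - {"tx": 1.2,"ty": -0.5,"tz": 0,"wx": 0,"wy": 0,"wz": 0}
    - {"tx": 2.5,"ty": -1.1,"tz": 0,"wx": 0,"wy": 0,"wz": 0}
    - {"tx": 3.8,"ty": -1.65,"tz": 0,"wx": 0,"wy": 0,"wz": 0}
    - {"tx": 5.2,"ty": -2.25,"tz": 0,"wx": 0,"wy": 0,"wz": 0}
    - {"tx": 6.5,"ty": -2.82,"tz": 0,"wx": 0,"wy": 0,"wz": 0}

```text
clock: 1.4
tool_pos: [0.4789, -0.1587, 0.2413]
ee_rot: [2.965, 1.039, 0.0]
ft_force: [0.6, -0.9, -0.2]
opening: 0.0001
```

```bash
python3 - <<'E'
from h import *
loc(CH);plan([W(CH,-110,0,147)],38.6)
from bench import imaging
for n in ["top","wrist"]:
    d=imaging.get_image(n); cv2.imwrite(f"pics/{n}1.png",d["frame"])
E
```

```text
local -109.3 -0.3 229.3
t 1.4 pos [ 0.4789 -0.1587  0.2413] F [ 0.6 -0.9 -0.2] open 0.0001 q [ 0.48  0.27 -0.3   1.87  0.09  1.02 -0.75]
  t [ 0.01 -0.02  2.06] w [ 0. -0.  0.]
```

View pics/wrist1.png

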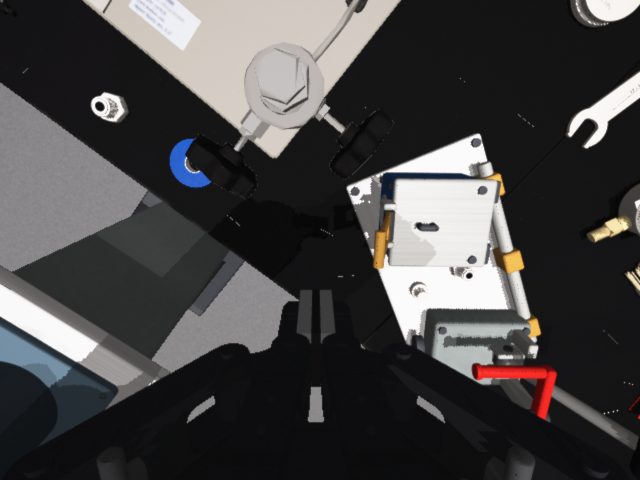

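drive_tool:
  steps:
    - {"tx": 0,"ty": 0,"tz": 1.0,"wx": 0,"wy": 0,"wz": 0}
    - {"tx": 0,"ty": 0,"tz": 2.05,"wx": 0,"wy": 0,"wz": 0}
    - {"tx": 0,"ty": 0.4,"tz": 2.05,"wx": 0,"wy": 0,"wz": 0}
    - {"tx": 0,"ty": 0.8,"tz": 2.0,"wx": 0,"wy": 0,"wz": 0}
    - {"tx": 0,"ty": 1.2,"tz": 1.92,"wx": 0,"wy": 0,"wz": 0}

```text
clock: 2.12
tool_pos: [0.5103, -0.2001, 0.1665]
ee_rot: [2.963, 1.036, 0.004]
ft_force: [0.4, -0.2, -0.4]
opening: 0.0
```

```bash
python3 - <<'E'
from h import *
loc(CH);plan([W(CH,*a) for a in [(-38,0,156),(-21.5,0,147),(-8.5,0,134),(1.5,0,121),(8.5,0,110),(11.5,0,99.5)]],38.6)
from bench import imaging
for n in ["top","scene"]:
    d=imaging.get_image(n); cv2.imwrite(f"pics/{n}2.png",cv2.resize(d["frame"][150:330,270:470],None,fx=4,fy=4))
E
```

```text
local -57.3 -1.5 154.5
t 2.12 pos [ 0.5103 -0.2001  0.1665] F [ 0.4 -0.2 -0.4] open 0.0 q [ 0.5   0.43 -0.27  1.84  0.14  0.89 -0.73]
  t [ 0.04  0.48 -0.04] w [ 0.02 -0.01 -0.01]
  t [0.04 0.89 0.19] w [ 0.02 -0.01 -0.01]
  t [0.04 1.22 0.52] w [ 0.02 -0.01 -0.01]
  t [0.04 1.47 0.84] w [ 0.02 -0.01 -0.01]
  t [0.04 1.64 1.12] w [ 0.02 -0.01 -0.01]
  t [0.04 1.72 1.38] w [ 0.02 -0.01 -0.01]
```

View pics/scene2.png

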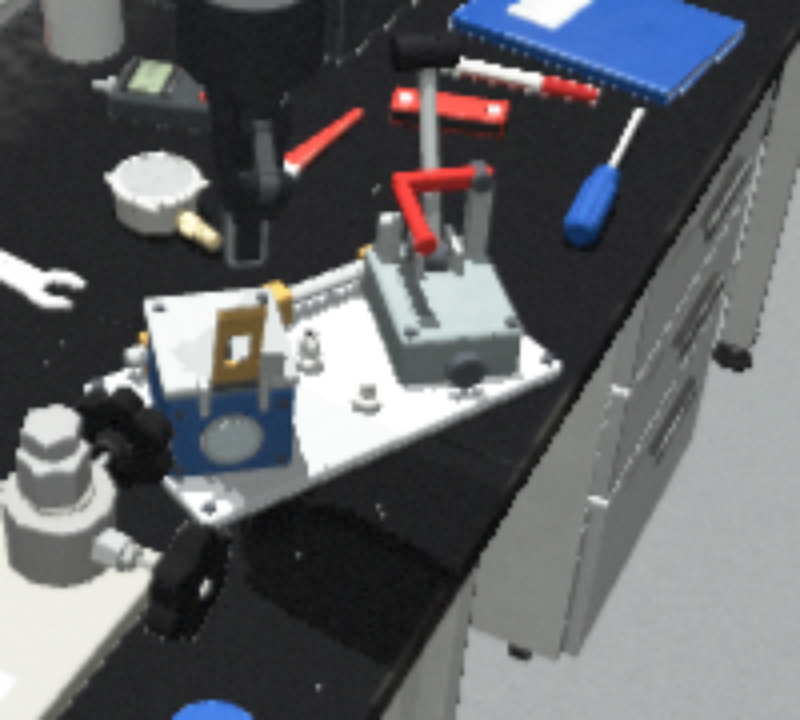

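```bash
python3 - <<'E'
from h import *
sc=np.load("scene0.npz"); d=np.load("top0.npz")
for X in [(.5103,-.2001,.1495),(.5103,-.2001,.21),W(CH,-50,0,154.5),W(CH,-70,0,152),W(CH,-50,0,80.5)]:
    print((proj(sc,X)-[270,150])*4,(proj(d,X)-[270,150])*4)
print(-sc["R"].T@sc["t"])
E
```

```text
[241.28768187 312.582745  ] [183.46461826 378.90517587]
[243.37198955 226.38051732] [185.00644178 354.70604458]
[236.98006529 281.55359239] [194.15677513 360.14221652]
[243.26466694 306.27903987] [160.54577384 387.80096023]
[234.80209942 380.61742698] [191.80765905 388.00840975]
[0.12745237 0.54194506 0.80332763]
```

View pics/top2.png

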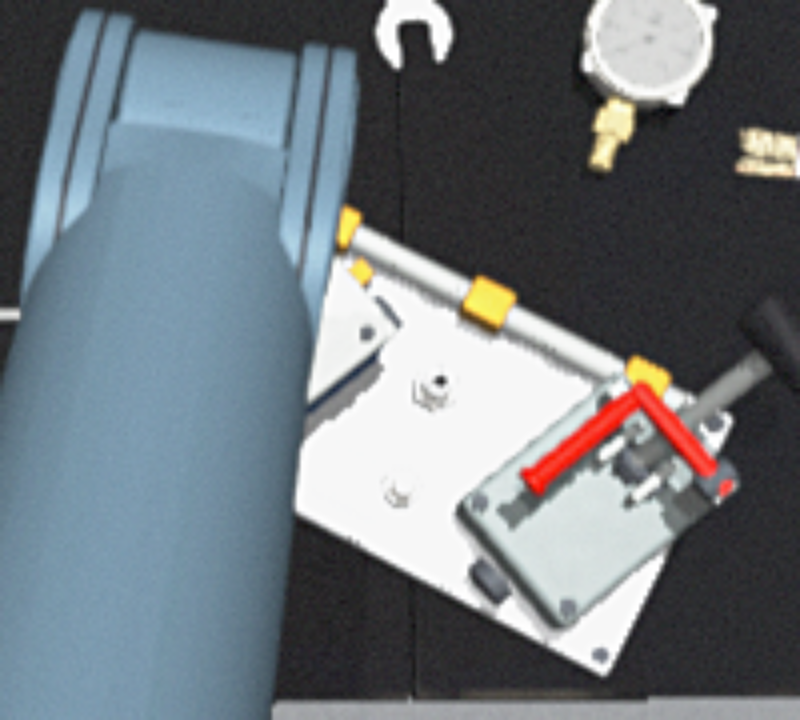

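```bash
python3 - <<'E'
from h import *
from bench import imaging,state
d=imaging.get_image("scene"); P=cloud(d); np.savez("scene3.npz",**d)
for v in range(195,245,2):
    print(v,[ tuple((np.array([(P[v,u]-CH)@EX,(P[v,u]-CH)@EY,(P[v,u]-CH)[2]])*1000).__round__(0) if 0 else np.round(np.array([(P[v,u]-CH)@EX,(P[v,u]-CH)@EY,(P[v,u]-CH)[2]])*1000).astype(int).tolist()) for u in (328,331,334)], d["frame"][v,331].tolist())
loc(CH); print(state()["clock"])
E
```

```text
195 [(-72, 8, 239), (-115, 10, 268), (-114, 4, 267)] [44, 41, 40]
197 [(-73, 8, 235), (-117, 11, 265), (-118, 5, 265)] [34, 31, 28]
199 [(-73, 8, 230), (-120, 11, 262), (-117, 4, 260)] [29, 27, 24]
201 [(-84, 10, 233), (-109, 9, 249), (-105, 2, 246)] [30, 29, 24]
203 [(-86, 11, 229), (-101, 7, 239), (-89, -2, 230)] [29, 30, 26]
205 [(-87, 11, 225), (-87, 4, 223), (-87, -2, 223)] [31, 27, 26]
207 [(-63, 6, 202), (-67, 0, 204), (-69, -6, 205)] [32, 32, 28]
209 [(-63, 6, 197), (-72, 1, 202), (-72, -6, 202)] [35, 32, 29]
211 [(-63, 6, 191), (-72, 1, 196), (-70, -6, 194)] [34, 33, 32]
213 [(-65, 6, 187), (-69, 0, 189), (-71, -6, 190)] [31, 29, 24]
215 [(-65, 6, 181), (-70, 0, 184), (-69, -7, 183)] [38, 34, 31]
217 [(186, -42, -14), (187, -51, -16), (183, -60, -15)] [59, 57, 56]
219 [(176, -40, -14), (175, -49, -15), (171, -57, -12)] [40, 40, 38]
221 [(166, -39, -13), (164, -47, -13), (162, -56, -13)] [39, 37, 36]
223 [(42, -15, 76), (38, -22, 77), (35, -29, 79)] [234, 236, 232]
225 [(32, -13, 77), (30, -21, 77), (30, -28, 77)] [235, 238, 234]
227 [(-70, 6, 151), (-69, -1, 150), (-71, -7, 151)] [82, 113, 132]
229 [(-73, 7, 148), (-73, 0, 147), (-71, -7, 145)] [53, 92, 116]
231 [(-67, 6, 137), (-66, -1, 136), (-65, -9, 134)] [50, 85, 108]
233 [(-65, 5, 130), (-63, -2, 128), (-67, -8, 130)] [83, 115, 129]
235 [(-5, -6, 75), (-7, -14, 76), (-58, -10, 117)] [232, 234, 229]
237 [(-14, -5, 76), (-15, -12, 76), (-61, -10, 113)] [232, 233, 229]
239 [(-21, -4, 76), (-23, -11, 77), (-54, -12, 102)] [137, 145, 144]
241 [(-56, 3, 99), (-56, -4, 98), (-58, -11, 99)] [49, 84, 107]
243 [(-52, 2, 89), (-50, -5, 87), (-51, -12, 87)] [50, 85, 107]
local -58.4 -1.7 153.7
2.275
```

```bash
python3 - <<'E'
from h import *
from bench import imaging,state
d=imaging.get_image("wrist"); P=cloud(d); np.savez("wrist3.npz",**d)
cv2.imwrite("pics/wrist3.png",d["frame"])
s=state(); R=Ro.from_rotvec(s["ee_rot"]).as_matrix()
for z in (-.04,0,.017): print(z,proj(d,s["tool_pos"]+R@[0,0,z]))
for (u,v) in [(317,300),(317,320),(317,340),(317,380),(425,225),(450,190)]:
    print(u,v,d["depth"][v,u],P[v,u].round(3), "tool",(R.T@(P[v,u]-s["tool_pos"])).round(3))
sc=np.load("scene3.npz"); cv2.imwrite("pics/scene3.png",cv2.resize(sc["frame"][170:260,290:380],None,fx=6,fy=6,interpolation=cv2.INTER_CUBIC))
print(s["tool_pos"],s["ft_force"])
E
```

```text
-0.04 [315.41996074 331.3455617 ]
0 [315.3660336 288.2280954]
0.017 [315.34945159 274.969938  ]
317 300 0.14333545 [ 0.518 -0.192  0.201] tool [ 0.011  0.001 -0.035]
317 320 0.12824266 [ 0.518 -0.192  0.216] tool [ 0.012  0.001 -0.051]
317 340 0.12052912 [ 0.516 -0.193  0.225] tool [ 0.009  0.001 -0.06 ]
317 380 0.12595113 [ 0.503 -0.204  0.225] tool [-0.007  0.001 -0.059]
425 225 0.25041255 [ 0.566 -0.251  0.088] tool [0.012 0.077 0.077]
450 190 0.23938718 [ 0.594 -0.246  0.092] tool [0.038 0.09  0.074]
[ 0.5087037  -0.19852149  0.16522146] [-0.65216578  0.56870247 -0.4254564 ]
```

View pics/wrist3.png

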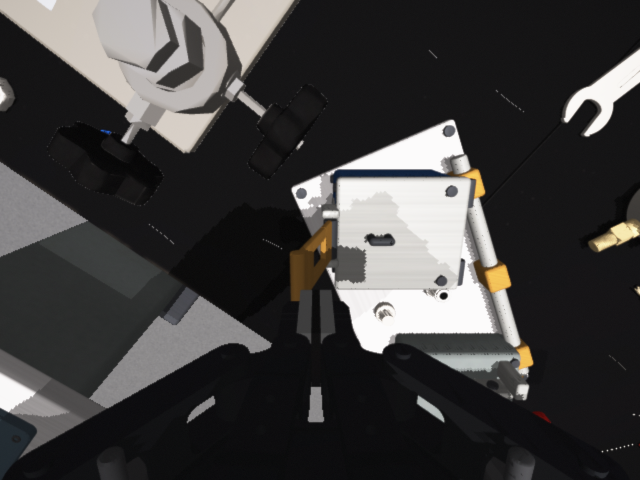

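View pics/scene3.png

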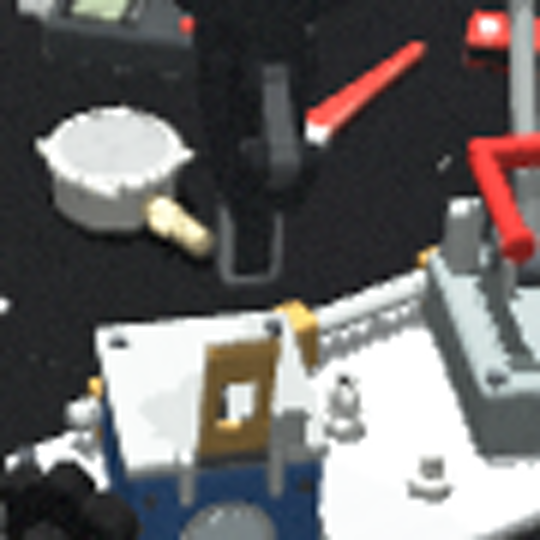

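Two independent views (scene and wrist depth) agree that the closed fingertips end about 26 mm behind the reported TCP. The interface text puts them 17 mm ahead of it. The hasp was never touched, which fits. I'll use the measured tip offset and approach again.

drive_tool:
  steps:
    - {"tx": 0,"ty": -0.5,"tz": 0,"wx": 0,"wy": 0,"wz": 0}
    - {"tx": 0.03,"ty": -0.9,"tz": 0,"wx": 0,"wy": 0,"wz": 0}
    - {"tx": 0.03,"ty": -0.9,"tz": 0.6,"wx": 0,"wy": 0,"wz": 0}
    - {"tx": 0.03,"ty": -0.9,"tz": 1.1,"wx": 0,"wy": 0,"wz": 0}
    - {"tx": 0.03,"ty": -0.9,"tz": 1.1,"wx": 0,"wy": 0,"wz": 0}

```text
clock: 2.95
tool_pos: [0.4853, -0.1683, 0.1196]
ee_rot: [-2.963, -1.04, 0.004]
ft_force: [0.4, -0.2, 0.9]
opening: -0.0002
```

```bash
python3 - <<'E'
from h import *
from bench import imaging,state
loc(CH);plan([W(CH,*a) for a in [(-61,0,109),(-38,0,113),(-21.5,0,104),(-8.5,0,91),(1.5,0,78),(8.5,0,67),(11.5,0,56.5)]],38.6)
d=imaging.get_image("scene");P=cloud(d)
cv2.imwrite("pics/scene4.png",cv2.resize(d["frame"][170:260,290:380],None,fx=6,fy=6,interpolation=cv2.INTER_CUBIC))
E
```

```text
local -97.8 -1.2 107.6
t 2.95 pos [ 0.4853 -0.1683  0.1196] F [ 0.4 -0.2  0.9] open -0.0002 q [ 0.46  0.45 -0.27  1.95  0.17  0.76 -0.8 ]
  t [ 0.03  0.92 -0.04] w [-0.02  0.01  0.01]
  t [ 0.03  1.49 -0.14] w [-0.02  0.01  0.01]
  t [0.03 1.91 0.08] w [-0.02  0.01  0.01]
  t [0.03 2.23 0.41] w [-0.02  0.01  0.01]
  t [0.03 2.48 0.73] w [-0.02  0.01  0.01]
  t [0.03 2.66 1.01] w [-0.02  0.01  0.01]
  t [0.03 2.74 1.27] w [-0.02  0.01  0.01]
```

View pics/scene4.png

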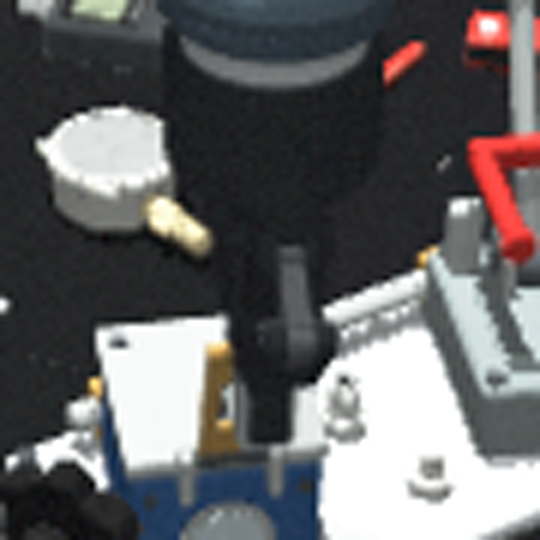

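drive_tool:
  steps:
    - {"tx": 0.03,"ty": 0.5,"tz": -0.05,"wx": 0,"wy": 0,"wz": 0}
    - {"tx": 0.03,"ty": 0.9,"tz": -0.1,"wx": 0,"wy": 0,"wz": 0}
    - {"tx": 0.03,"ty": 1.2,"tz": -0.14,"wx": 0,"wy": 0,"wz": 0}
    - {"tx": 0.03,"ty": 1.5,"tz": -0.14,"wx": 0,"wy": 0,"wz": 0}
    - {"tx": 0.03,"ty": 1.7,"tz": -0.05,"wx": 0,"wy": 0,"wz": 0}

```text
clock: 3.62
tool_pos: [0.5307, -0.2224, 0.1226]
ee_rot: [2.964, 1.038, 0.001]
ft_force: [0.3, 0.9, 0.4]
opening: -0.0003
```

```bash
python3 - <<'E'
from h import *
from bench import imaging,state
loc(CH);plan([W(CH,*a) for a in [(-21.5,0,104),(-8.5,0,91),(1.5,0,78),(8.5,0,67),(11.5,0,56.5)]],38.6)
d=imaging.get_image("scene");P=cloud(d)
cv2.imwrite("pics/scene5.png",cv2.resize(d["frame"][170:260,290:380],None,fx=6,fy=6,interpolation=cv2.INTER_CUBIC))
E
```

```text
local -27.2 0.6 110.6
t 3.62 pos [ 0.5307 -0.2224  0.1226] F [0.3 0.9 0.4] open -0.0003 q [ 0.51  0.53 -0.25  1.8   0.17  0.83 -0.72]
  t [-0.01  0.14  0.17] w [ 0.01 -0.   -0.  ]
  t [-0.02  0.47  0.49] w [ 0.01 -0.   -0.  ]
  t [-0.02  0.72  0.82] w [ 0.01 -0.   -0.  ]
  t [-0.02  0.89  1.09] w [ 0.01 -0.   -0.  ]
  t [-0.02  0.97  1.35] w [ 0.01 -0.   -0.  ]
```

View pics/scene5.png

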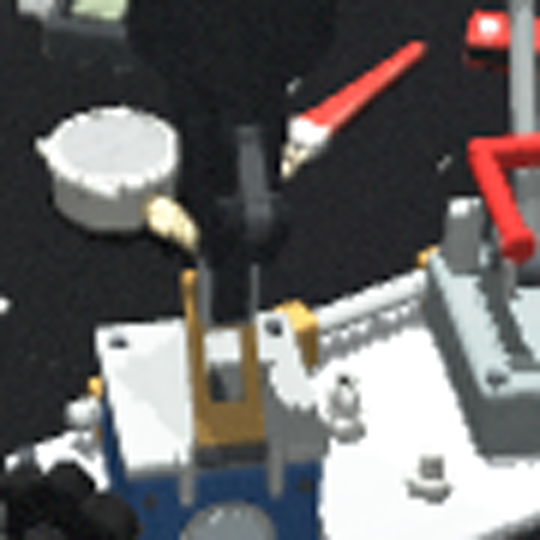

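drive_tool:
  steps:
    - {"tx": -0.01,"ty": 0.25,"tz": 0.15,"wx": 0,"wy": 0,"wz": 0}
    - {"tx": -0.02,"ty": 0.5,"tz": 0.45,"wx": 0,"wy": 0,"wz": 0}
    - {"tx": -0.02,"ty": 0.75,"tz": 0.8,"wx": 0,"wy": 0,"wz": 0}
    - {"tx": -0.02,"ty": 0.92,"tz": 1.05,"wx": 0,"wy": 0,"wz": 0}
    - {"tx": -0.02,"ty": 1.0,"tz": 1.25,"wx": 0,"wy": 0,"wz": 0}

```text
clock: 4.3
tool_pos: [0.5542, -0.2535, 0.0717]
ee_rot: [-2.964, -1.038, 0.001]
ft_force: [-11.1, 9.2, 43.9]
opening: -0.0001
```

```bash
python3 - <<'E'
from h import *
from bench import imaging,state
loc(CH);plan([W(CH,*a) for a in [(11.5,0,56.5)]],38.6)
d=imaging.get_image("scene");P=cloud(d)
cv2.imwrite("pics/scene6.png",cv2.resize(d["frame"][170:260,290:380],None,fx=6,fy=6,interpolation=cv2.INTER_CUBIC))
E
```

```text
local 11.8 -0.4 59.7
t 4.3 pos [ 0.5542 -0.2535  0.0717] F [-11.1   9.2  43.9] open -0.0001 q [ 0.52  0.65 -0.23  1.73  0.2   0.78 -0.7 ]
  t [ 0.01 -0.01  0.08] w [-0.01  0.   -0.  ]
```

View pics/scene6.png

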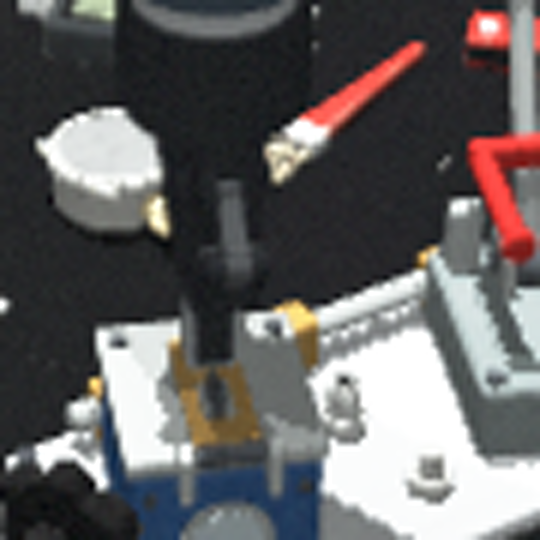

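drive_tool:
  steps:
    - {"tx": 0,"ty": 0,"tz": -0.04,"wx": 0,"wy": 0,"wz": 0}
    - {"tx": 0,"ty": 0,"tz": -0.04,"wx": 0,"wy": 0,"wz": 0}
    - {"tx": 0,"ty": 0,"tz": -0.5,"wx": 0,"wy": 0,"wz": 0}
    - {"tx": 0,"ty": 0,"tz": -1.5,"wx": 0,"wy": 0,"wz": 0}
    - {"tx": 0,"ty": 0,"tz": -2.5,"wx": 0,"wy": 0,"wz": 0}

```text
clock: 4.97
tool_pos: [0.5545, -0.2534, 0.1747]
ee_rot: [2.964, 1.039, 0.001]
ft_force: [0.7, -0.1, 0.3]
opening: 0.0002
```

```bash
python3 - <<'E'
from h import *
from bench import imaging,state
loc(CH);plan([W(PU,-8,25,150)],128.6)
d=imaging.get_image("scene");P=cloud(d)
cv2.imwrite("pics/scene7.png",cv2.resize(d["frame"][170:260,290:380],None,fx=6,fy=6,interpolation=cv2.INTER_CUBIC))
d=imaging.get_image("wrist"); P=cloud(d)
hsv=cv2.cvtColor(d["frame"],cv2.COLOR_BGR2HSV)
m=(hsv[...,1]>110)&(hsv[...,0]>10)&(hsv[...,0]<30)&(hsv[...,2]>60)
X=P[m]; L=np.c_[(X-CH)@EX,(X-CH)@EY,(X-CH)[:,2]]*1000
L=L[(abs(L[:,1])<16)&(L[:,0]>-55)&(L[:,0]<30)]; print(len(L),np.percentile(L,[2,50,98],axis=0).round(1)); print(np.polyfit(L[:,0],L[:,2],1))
cv2.imwrite("pics/wrist7.png",d["frame"])
E
```

```text
local 11.9 -0.1 162.7
t 4.97 pos [ 0.5545 -0.2534  0.1747] F [ 0.7 -0.1  0.3] open 0.0002 q [ 0.54  0.52 -0.26  1.67  0.15  0.97 -0.67]
  t [-3.5   1.27  0.32] w [ 1.000e-02  0.000e+00 -1.125e+01]
2742 [[-43.6 -11.2  80.3]
 [ -6.4   2.8  82.1]
 [ 23.5  15.7  85.2]]
[1.84393827e-02 8.23853889e+01]
```

View pics/wrist7.png

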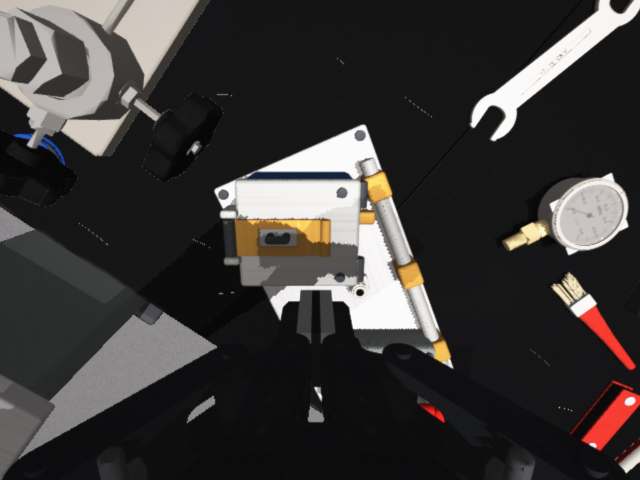

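The wrist view shows the hasp lying flat, with the staple through its slot at (278,238). The depth fit gives a slope of 0.018 rad at a height of 82.4 mm. Next is the catch.

drive_tool:
  steps:
    - {"tx": -0.4,"ty": 0.15,"tz": 0,"wx": 0,"wy": 0,"wz": -1.2}
    - {"tx": -0.8,"ty": 0.3,"tz": 0,"wx": 0,"wy": 0,"wz": -2.4}
    - {"tx": -1.2,"ty": 0.45,"tz": 0,"wx": 0,"wy": 0,"wz": -3.6}
    - {"tx": -1.6,"ty": 0.6,"tz": 0,"wx": 0,"wy": 0,"wz": -4.8}
    - {"tx": -2.0,"ty": 0.72,"tz": 0,"wx": 0,"wy": 0,"wz": -6.0}
  fingers: 60

```text
clock: 5.7
tool_pos: [0.5095, -0.3264, 0.1729]
ee_rot: [2.28, 2.161, -0.0]
ft_force: [-0.3, 0.0, -0.7]
opening: 0.0512
```

```bash
python3 - <<'E'
from h import *
plan([W(PU,-8,25,150)],128.6)
E
```

```text
t 5.7 pos [ 0.5095 -0.3264  0.1729] F [-0.3  0.  -0.7] open 0.0512 q [ 0.81  0.54 -0.43  1.68  0.26  0.98  0.23]
  t [-1.39 -0.74  0.27] w [ 0.    0.   -5.21]
```

drive_tool:
  steps:
    - {"tx": -0.3,"ty": -0.15,"tz": 0,"wx": 0,"wy": 0,"wz": -1.1}
    - {"tx": -0.6,"ty": -0.3,"tz": 0,"wx": 0,"wy": 0,"wz": -2.2}
    - {"tx": -0.9,"ty": -0.5,"tz": 0,"wx": 0,"wy": 0,"wz": -3.3}
    - {"tx": -1.2,"ty": -0.65,"tz": 0,"wx": 0,"wy": 0,"wz": -4.4}
    - {"tx": -1.39,"ty": -0.74,"tz": 0,"wx": 0,"wy": 0,"wz": -5.2}

```text
clock: 6.32
tool_pos: [0.4763, -0.3804, 0.1728]
ee_rot: [-1.367, -2.828, 0.001]
ft_force: [0.9, -0.4, 0.0]
opening: 0.0512
```

```bash
python3 - <<'E'
from h import *
from bench import imaging,state
loc(PU);plan([W(PU,-8,25,57)],128.6)
s=state(); R=Ro.from_rotvec(s["ee_rot"]).as_matrix()
for n in ["wrist","scene"]:
    d=imaging.get_image(n); P=cloud(d)
    hsv=cv2.cvtColor(d["frame"],cv2.COLOR_BGR2HSV)
    m=(hsv[...,1]>150)&((hsv[...,0]<8)|(hsv[...,0]>172))&(hsv[...,2]>60)
    X=P[m]; L=np.c_[(X-PU)@EX,(X-PU)@EY,(X-PU)[:,2]]*1000
    L=L[(abs(L[:,1])<60)&(L[:,0]>-45)&(L[:,0]<60)&(L[:,2]>70)]
    a=L[L[:,0]<25]
    if len(a): print(n,len(L),"rod pts y,z",np.percentile(a,[2,50,98],axis=0).round(1).tolist())
    if n=="wrist": cv2.imwrite("pics/wrist8.png",d["frame"])
    else: cv2.imwrite("pics/scene8.png",cv2.resize(d["frame"][150:260,310:440],None,fx=6,fy=5,interpolation=cv2.INTER_CUBIC))
E
```

```text
local -8.4 24.6 160.8
t 6.33 pos [ 0.4763 -0.3804  0.1728] F [ 0.9 -0.4  0. ] open 0.0512 q [ 1.02  0.58 -0.59  1.66  0.36  1.02  0.98]
  t [-0.01  0.01  2.6 ] w [-0.    0.   -0.02]
wrist 2799 rod pts y,z [[-30.0, 19.1, 99.7], [-5.7, 25.7, 104.7], [23.7, 31.5, 185.5]]
scene 180 rod pts y,z [[-31.3, -2.2, 95.6], [-7.8, 26.8, 103.8], [23.9, 32.0, 187.0]]
```

View pics/wrist8.png

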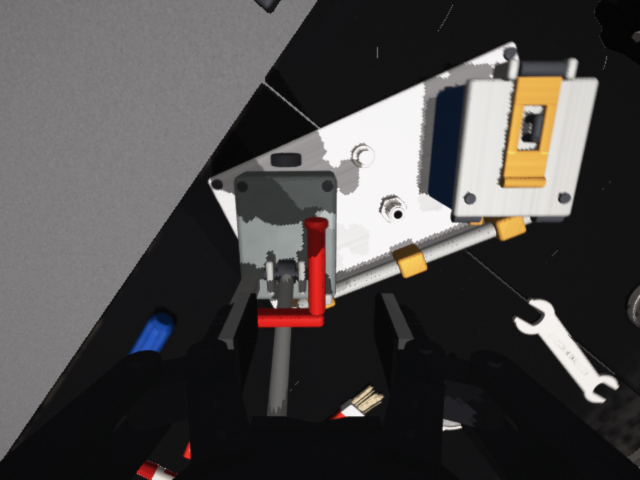

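View pics/scene8.png

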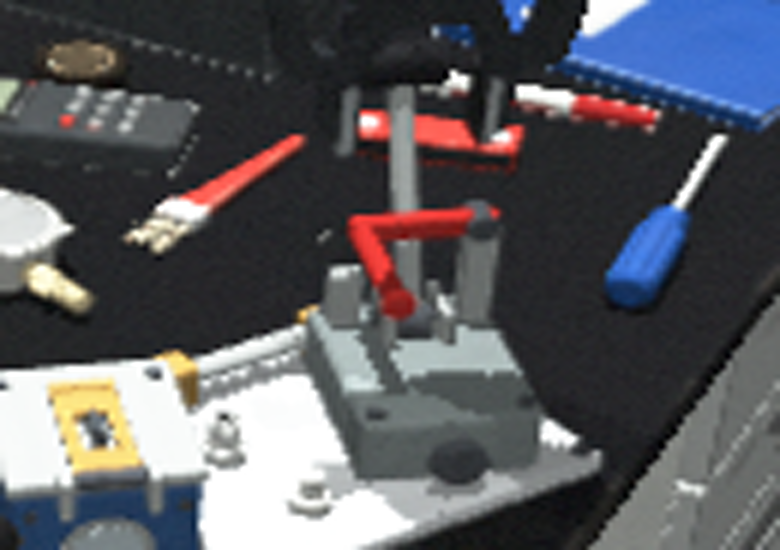

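drive_tool:
  steps:
    - {"tx": 0,"ty": 0,"tz": 0.8,"wx": 0,"wy": 0,"wz": 0}
    - {"tx": 0,"ty": 0,"tz": 1.6,"wx": 0,"wy": 0,"wz": 0}
    - {"tx": 0,"ty": 0,"tz": 2.3,"wx": 0,"wy": 0,"wz": 0}
    - {"tx": 0,"ty": 0,"tz": 2.6,"wx": 0,"wy": 0,"wz": 0}
    - {"tx": 0,"ty": 0,"tz": 2.6,"wx": 0,"wy": 0,"wz": 0}

```text
clock: 7.05
tool_pos: [0.477, -0.3791, 0.0683]
ee_rot: [-1.372, -2.825, -0.0]
ft_force: [0.1, 0.2, -0.2]
opening: 0.051
```

```bash
python3 - <<'E'
from h import *
from bench import imaging,state
loc(PU);plan([W(PU,-8,25,57)],128.6)
d=imaging.get_image("wrist"); cv2.imwrite("pics/wrist9.png",d["frame"])
d=imaging.get_image("scene"); cv2.imwrite("pics/scene9.png",cv2.resize(d["frame"][150:260,310:440],None,fx=6,fy=5,interpolation=cv2.INTER_CUBIC))
E
```

```text
local -9.0 26.0 56.3
t 7.05 pos [ 0.477  -0.3791  0.0683] F [ 0.1  0.2 -0.2] open 0.051 q [ 0.97  0.71 -0.52  1.72  0.45  0.84  0.91]
  t [-0.02 -0.02 -0.02] w [-0.   -0.01 -0.05]
```

View pics/scene9.png

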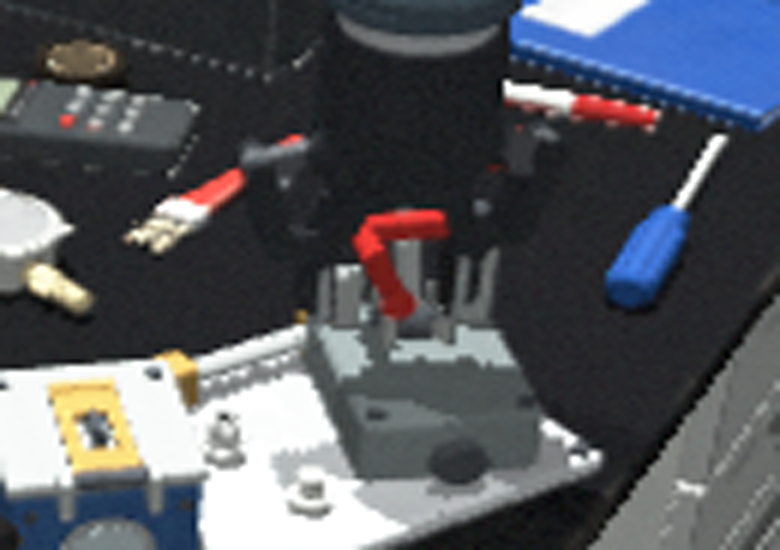

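View pics/wrist9.png

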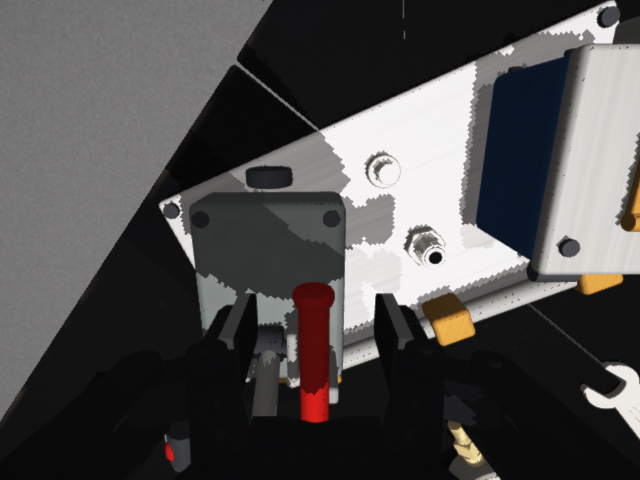

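drive_tool:
  steps:
    - {"tx": 0,"ty": 0,"tz": 0,"wx": 0,"wy": 0,"wz": 0}
    - {"tx": 0,"ty": 0,"tz": 0,"wx": 0,"wy": 0,"wz": 0}
    - {"tx": 0,"ty": 0,"tz": 0,"wx": 0,"wy": 0,"wz": 0}
    - {"tx": 0,"ty": 0,"tz": 0,"wx": 0,"wy": 0,"wz": 0}
    - {"tx": 0,"ty": 0,"tz": 0,"wx": 0,"wy": 0,"wz": 0}
  fingers: 0
  squeeze: 25

```text
clock: 7.78
tool_pos: [0.4771, -0.3801, 0.069]
ee_rot: [1.372, 2.826, -0.001]
ft_force: [-1.7, -0.6, 4.4]
opening: 0.0111
```

```bash
python3 - <<'E'
from h import *
loc(PU)
c=[-30,100]
# rod arc
T=[]
for th in np.arange(.2,2.7,.2):
    T.append(W(PU,-8,-30+55*np.cos(th),57+55*np.sin(th)))
plan(T,128.6)
E
```

```text
local -8.1 25.4 57.0
t 7.78 pos [ 0.4771 -0.3801  0.069 ] F [-1.7 -0.6  4.4] open 0.0111 q [ 0.97  0.71 -0.52  1.72  0.45  0.84  0.91]
  t [-0.   -0.04 -0.27] w [-0.    0.01 -0.05]
  t [-0.   -0.12 -0.54] w [-0.    0.01 -0.05]
  t [-0.01 -0.25 -0.78] w [-0.    0.01 -0.05]
  t [-0.01 -0.43 -0.99] w [-0.    0.01 -0.05]
  t [-0.01 -0.64 -1.16] w [-0.    0.01 -0.05]
  t [-0.01 -0.89 -1.28] w [-0.    0.01 -0.05]
  t [-0.01 -1.15 -1.35] w [-0.    0.01 -0.05]
  t [-0.01 -1.43 -1.37] w [-0.    0.01 -0.05]
  t [-0.02 -1.7  -1.34] w [-0.    0.01 -0.05]
  t [-0.02 -1.96 -1.25] w [-0.    0.01 -0.05]
  t [-0.02 -2.19 -1.11] w [-0.    0.01 -0.05]
  t [-0.02 -2.4  -0.93] w [-0.    0.01 -0.05]
  t [-0.02 -2.56 -0.71] w [-0.    0.01 -0.05]
```

drive_tool:
  steps:
    - {"tx": 0,"ty": -0.04,"tz": -0.27,"wx": 0,"wy": 0,"wz": 0}
    - {"tx": 0,"ty": -0.12,"tz": -0.54,"wx": 0,"wy": 0,"wz": 0}
    - {"tx": 0,"ty": -0.25,"tz": -0.78,"wx": 0,"wy": 0,"wz": 0}
    - {"tx": 0,"ty": -0.43,"tz": -0.99,"wx": 0,"wy": 0,"wz": 0}
    - {"tx": 0,"ty": -0.64,"tz": -1.16,"wx": 0,"wy": 0,"wz": 0}

```text
clock: 8.4
tool_pos: [0.4604, -0.393, 0.1172]
ee_rot: [1.366, 2.824, 0.007]
ft_force: [7.7, 6.3, 5.4]
opening: 0.0107
```

```bash
python3 - <<'E'
from h import *
from bench import imaging
loc(PU)
plan([W(PU,-8,-30+55*np.cos(th),57+55*np.sin(th)) for th in np.arange(1.2,2.65,.2)],128.6)
d=imaging.get_image("scene"); cv2.imwrite("pics/scene10.png",cv2.resize(d["frame"][150:260,310:440],None,fx=6,fy=5,interpolation=cv2.INTER_CUBIC))
E
```

```text
local -8.5 4.3 105.2
t 8.4 pos [ 0.4604 -0.393   0.1172] F [7.7 6.3 5.4] open 0.0107 q [ 1.03  0.64 -0.56  1.71  0.41  0.91  0.98]
  t [-0.01 -0.36 -0.08] w [ 0.04  0.02 -0.03]
  t [-0.01 -0.62 -0.15] w [ 0.04  0.02 -0.03]
  t [-0.02 -0.9  -0.18] w [ 0.04  0.02 -0.03]
  t [-0.02 -1.17 -0.14] w [ 0.04  0.02 -0.03]
  t [-0.02 -1.43 -0.05] w [ 0.04  0.02 -0.03]
  t [-0.02 -1.67  0.08] w [ 0.04  0.02 -0.03]
  t [-0.02 -1.87  0.26] w [ 0.04  0.02 -0.03]
  t [-0.02 -2.04  0.48] w [ 0.04  0.02 -0.03]
```

View pics/scene10.png

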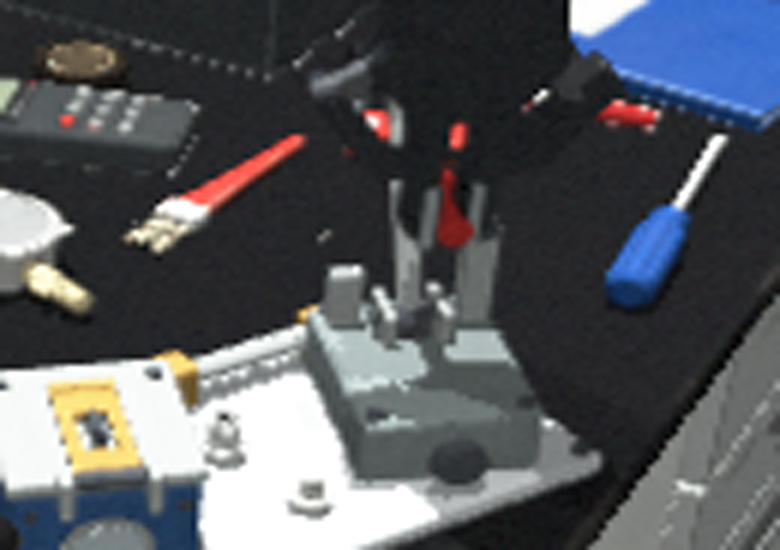

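drive_tool:
  steps:
    - {"tx": 0,"ty": -0.25,"tz": -0.15,"wx": 0,"wy": 0,"wz": 0}
    - {"tx": 0,"ty": -0.52,"tz": -0.24,"wx": 0,"wy": 0,"wz": 0}
    - {"tx": 0,"ty": -0.8,"tz": -0.26,"wx": 0,"wy": 0,"wz": 0}
    - {"tx": 0,"ty": -1.08,"tz": -0.22,"wx": 0,"wy": 0,"wz": 0}
    - {"tx": 0,"ty": -1.35,"tz": -0.13,"wx": 0,"wy": 0,"wz": 0}

```text
clock: 9.07
tool_pos: [0.4151, -0.4293, 0.1215]
ee_rot: [1.37, 2.824, -0.0]
ft_force: [2.6, 0.3, 0.5]
opening: 0.0112
```

```bash
python3 - <<'E'
from h import *
from bench import imaging
loc(PU)
plan([W(PU,-8,-30+55*np.cos(th),57+55*np.sin(th)) for th in np.arange(2.,2.65,.2)],128.6)
d=imaging.get_image("scene"); cv2.imwrite("pics/scene11.png",cv2.resize(d["frame"][150:260,310:440],None,fx=6,fy=5,interpolation=cv2.INTER_CUBIC))
E
```

```text
local -8.3 -53.7 109.5
t 9.07 pos [ 0.4151 -0.4293  0.1215] F [2.6 0.3 0.5] open 0.0112 q [ 1.13  0.62 -0.56  1.73  0.4   0.91  1.07]
  t [-0.01  0.02  0.06] w [ 0.01  0.02 -0.05]
  t [-0.01 -0.22  0.2 ] w [ 0.01  0.02 -0.05]
  t [-0.01 -0.42  0.38] w [ 0.01  0.02 -0.05]
  t [-0.01 -0.59  0.6 ] w [ 0.01  0.02 -0.05]
```

View pics/scene11.png

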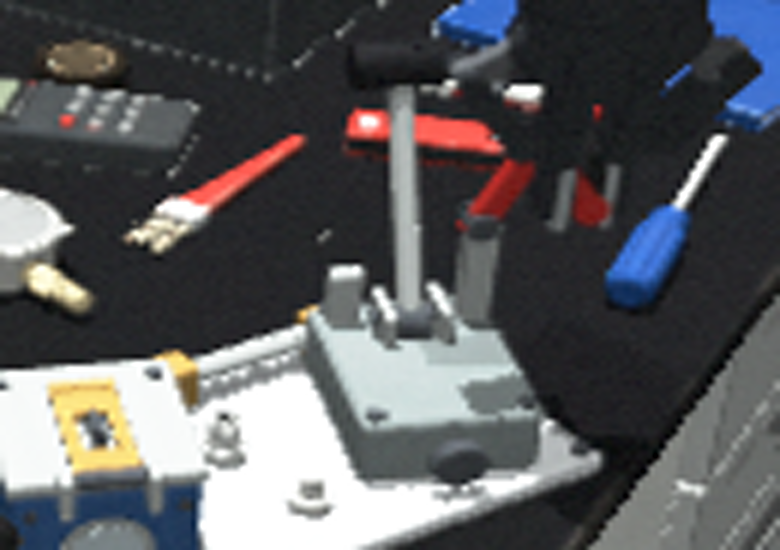

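drive_tool:
  steps:
    - {"tx": 0,"ty": -0.12,"tz": 0.08,"wx": 0,"wy": 0,"wz": 0}
    - {"tx": 0,"ty": -0.24,"tz": 0.18,"wx": 0,"wy": 0,"wz": 0}
    - {"tx": 0,"ty": -0.36,"tz": 0.28,"wx": 0,"wy": 0,"wz": 0}
    - {"tx": 0,"ty": -0.45,"tz": 0.38,"wx": 0,"wy": 0,"wz": 0}
    - {"tx": 0,"ty": -0.5,"tz": 0.44,"wx": 0,"wy": 0,"wz": 0}

```text
clock: 9.75
tool_pos: [0.3992, -0.4416, 0.1024]
ee_rot: [1.371, 2.825, -0.0]
ft_force: [4.1, -1.9, 3.3]
opening: 0.0108
```

drive_tool:
  steps:
    - {"tx": 0,"ty": 0,"tz": 0,"wx": 0,"wy": 0,"wz": 0}
    - {"tx": 0,"ty": 0,"tz": 0,"wx": 0,"wy": 0,"wz": 0}
    - {"tx": 0,"ty": 0,"tz": 0,"wx": 0,"wy": 0,"wz": 0}
    - {"tx": 0,"ty": 0,"tz": 0,"wx": 0,"wy": 0,"wz": 0}
    - {"tx": 0,"ty": 0,"tz": 0,"wx": 0,"wy": 0,"wz": 0}
  fingers: 50

```text
clock: 10.38
tool_pos: [0.3987, -0.4411, 0.1025]
ee_rot: [-1.372, -2.826, -0.0]
ft_force: [0.6, -0.0, -0.1]
opening: 0.0425
```

```bash
python3 - <<'E'
from h import *
from bench import imaging
loc(PU)
plan([W(PU,70,0,230)],38.6)
d=imaging.get_image("scene"); cv2.imwrite("pics/scene12.png",cv2.resize(d["frame"][150:260,310:440],None,fx=6,fy=5,interpolation=cv2.INTER_CUBIC))
E
```

```text
local -9.3 -73.9 90.5
t 10.38 pos [ 0.3987 -0.4411  0.1025] F [ 0.6 -0.  -0.1] open 0.0425 q [ 1.15  0.64 -0.54  1.75  0.42  0.87  1.09]
  t [-1.97  1.86 -3.49] w [-0.  -0.  11.2]
```

View pics/scene12.png

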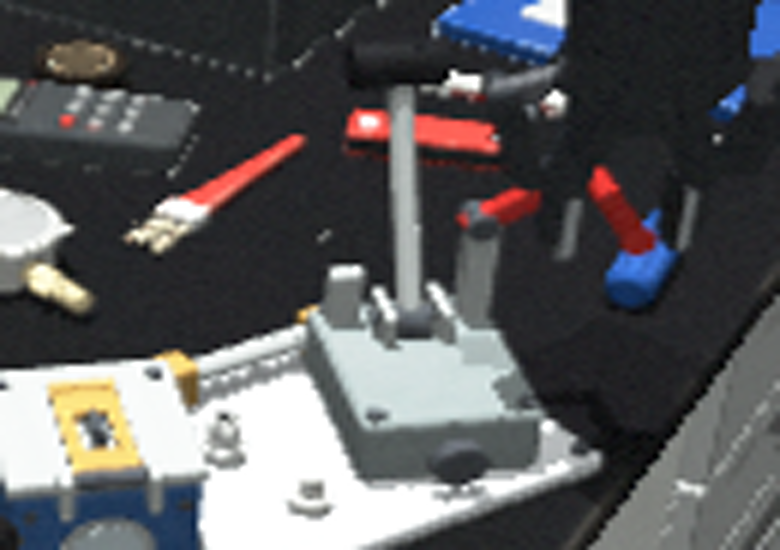

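The catch is now resting on its far (-y) side. I'll rise clear and turn towards the lever grip.

drive_tool:
  steps:
    - {"tx": 0,"ty": 0,"tz": -0.7,"wx": 0,"wy": 0,"wz": 0}
    - {"tx": 0,"ty": 0,"tz": -1.6,"wx": 0,"wy": 0,"wz": 0}
    - {"tx": 0,"ty": 0,"tz": -2.4,"wx": 0,"wy": 0,"wz": 0}
    - {"tx": -0.4,"ty": 0.3,"tz": -2.5,"wx": 0,"wy": 0,"wz": 1.2}
    - {"tx": -0.8,"ty": 0.6,"tz": -2.5,"wx": 0,"wy": 0,"wz": 2.4}
  fingers: 60

```text
clock: 11.05
tool_pos: [0.4379, -0.452, 0.2034]
ee_rot: [1.831, 2.551, -0.001]
ft_force: [-0.3, 0.6, -0.3]
opening: 0.0514
```

```bash
python3 - <<'E'
from h import *
from bench import imaging
loc(PU)
plan([W(PU,91,0,190)],38.6)
d=imaging.get_image("scene"); P=cloud(d)
hsv=cv2.cvtColor(d["frame"],cv2.COLOR_BGR2HSV)
m=(hsv[...,1]>150)&((hsv[...,0]<8)|(hsv[...,0]>172))&(hsv[...,2]>60)
X=P[m]; L=np.c_[(X-PU)@EX,(X-PU)@EY,(X-PU)[:,2]]*1000
L=L[(abs(L[:,1])<100)&(L[:,0]>-45)&(L[:,0]<30)&(L[:,2]>70)]
print("rod",np.percentile(L,[2,50,98],axis=0).round(1).tolist())
cv2.imwrite("pics/scene13.png",cv2.resize(d["frame"][130:260,310:440],None,fx=5,fy=4,interpolation=cv2.INTER_CUBIC))
E
```

```text
local 23.7 -50.1 191.4
t 11.05 pos [ 0.4379 -0.452   0.2034] F [-0.3  0.6 -0.3] open 0.0514 q [ 1.09  0.56 -0.51  1.58  0.3   1.08  0.82]
  t [-1.16  1.75  0.04] w [0.01 0.01 8.76]
rod [[-30.0, -81.5, 123.2], [-6.2, -73.4, 131.0], [29.5, -69.6, 135.3]]
```

View pics/scene13.png

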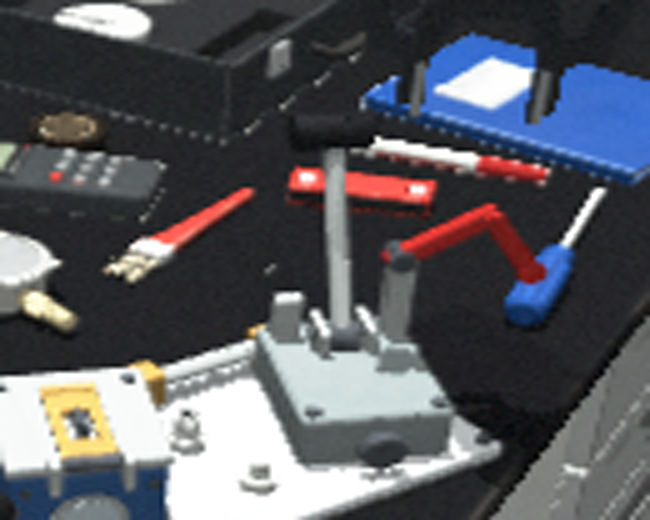

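drive_tool:
  steps:
    - {"tx": -0.2,"ty": 0.3,"tz": 0,"wx": 0,"wy": 0,"wz": 1.25}
    - {"tx": -0.4,"ty": 0.6,"tz": 0,"wx": 0,"wy": 0,"wz": 2.5}
    - {"tx": -0.6,"ty": 0.9,"tz": 0,"wx": 0,"wy": 0,"wz": 3.75}
    - {"tx": -0.8,"ty": 1.2,"tz": 0,"wx": 0,"wy": 0,"wz": 5.0}
    - {"tx": -1.0,"ty": 1.5,"tz": 0,"wx": 0,"wy": 0,"wz": 6.25}

```text
clock: 11.72
tool_pos: [0.5072, -0.4696, 0.2022]
ee_rot: [-2.736, -1.542, 0.001]
ft_force: [0.2, -0.4, -0.0]
opening: 0.0511
```

```bash
python3 - <<'E'
from h import *
plan([W(PU,91,0,190)],38.6)
E
```

```text
t 11.72 pos [ 0.5072 -0.4696  0.2022] F [ 0.2 -0.4 -0. ] open 0.0511 q [ 0.87  0.64 -0.31  1.41  0.2   1.13 -0.  ]
  t [0.07 0.3  0.01] w [-0.01  0.    2.53]
```

drive_tool:
  steps:
    - {"tx": 0.03,"ty": 0.15,"tz": 0,"wx": 0,"wy": 0,"wz": 1.25}
    - {"tx": 0.07,"ty": 0.3,"tz": 0,"wx": 0,"wy": 0,"wz": 2.53}
    - {"tx": 0.07,"ty": 0.3,"tz": 0,"wx": 0,"wy": 0,"wz": 2.53}
    - {"tx": 0.07,"ty": 0.3,"tz": 0,"wx": 0,"wy": 0,"wz": 2.53}
    - {"tx": 0.07,"ty": 0.3,"tz": 0,"wx": 0,"wy": 0,"wz": 2.53}

```text
clock: 12.35
tool_pos: [0.5184, -0.4736, 0.2025]
ee_rot: [-2.962, -1.046, 0.0]
ft_force: [-0.1, 0.0, -0.7]
opening: 0.0512
```

```bash
python3 - <<'E'
from h import *
from bench import imaging
loc(PU);plan([W(PU,91,0,131)],38.6)
d=imaging.get_image("wrist"); P=cloud(d); cv2.imwrite("pics/wrist14.png",d["frame"])
X=P.reshape(-1,3);L=np.c_[(X-PU)@EX,(X-PU)@EY,(X-PU)[:,2]]*1000
L=L[(L[:,0]>70)&(L[:,0]<115)&(abs(L[:,1])<35)&(L[:,2]>150)&(L[:,2]<188)]
print(len(L),np.percentile(L,[2,50,98],axis=0).round(1).tolist())
d=imaging.get_image("scene")
cv2.imwrite("pics/scene14.png",cv2.resize(d["frame"][110:240,310:440],None,fx=5,fy=4,interpolation=cv2.INTER_CUBIC))
E
```

```text
local 90.7 -0.5 190.5
t 12.35 pos [ 0.5184 -0.4736  0.2025] F [-0.1  0.  -0.7] open 0.0512 q [ 0.82  0.65 -0.23  1.38  0.15  1.14 -0.32]
  t [0.01 0.01 1.49] w [-0.    0.    0.04]
3861 [[78.8, -18.8, 164.5], [90.9, 5.2, 181.3], [103.1, 23.1, 184.0]]
```

View pics/wrist14.png

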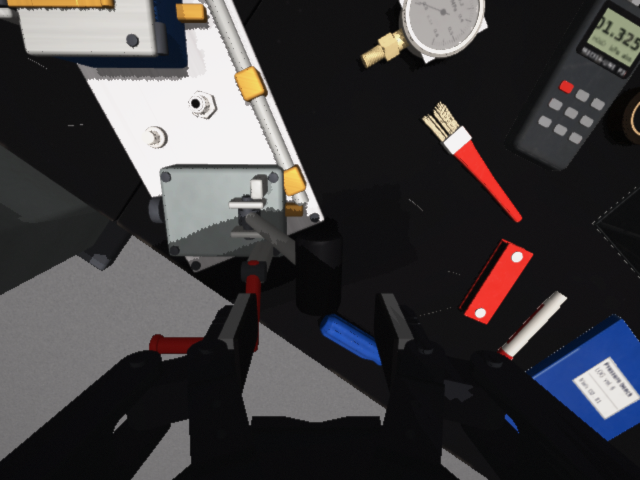

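View pics/scene14.png

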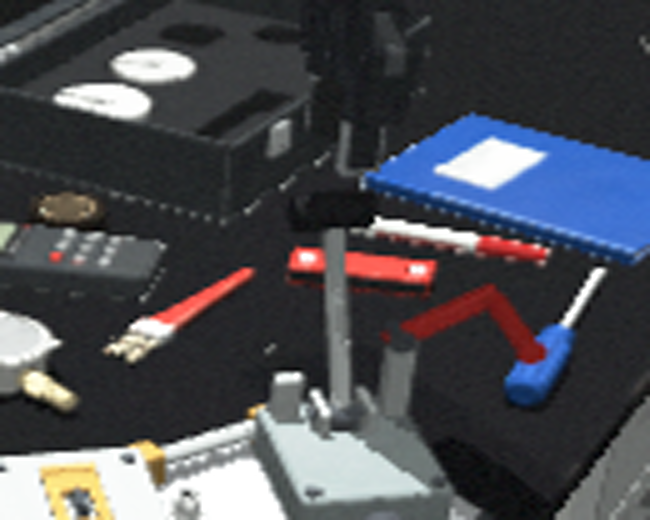

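drive_tool:
  steps:
    - {"tx": 0,"ty": 0,"tz": 0.4,"wx": 0,"wy": 0,"wz": 0}
    - {"tx": 0,"ty": 0,"tz": 0.9,"wx": 0,"wy": 0,"wz": 0}
    - {"tx": 0.01,"ty": 0,"tz": 1.3,"wx": 0,"wy": 0,"wz": 0}
    - {"tx": 0.01,"ty": 0,"tz": 1.49,"wx": 0,"wy": 0,"wz": 0}
    - {"tx": 0.01,"ty": 0,"tz": 1.49,"wx": 0,"wy": 0,"wz": 0}

```text
clock: 13.08
tool_pos: [0.519, -0.473, 0.142]
ee_rot: [-2.962, -1.043, 0.001]
ft_force: [-0.0, 0.1, 0.0]
opening: 0.0511
```

drive_tool:
  steps:
    - {"tx": 0,"ty": 0,"tz": 0,"wx": 0,"wy": 0,"wz": 0}
    - {"tx": 0,"ty": 0,"tz": 0,"wx": 0,"wy": 0,"wz": 0}
    - {"tx": 0,"ty": 0,"tz": 0,"wx": 0,"wy": 0,"wz": 0}
    - {"tx": 0,"ty": 0,"tz": 0,"wx": 0,"wy": 0,"wz": 0}
    - {"tx": 0,"ty": 0,"tz": 0,"wx": 0,"wy": 0,"wz": 0}
  fingers: 0
  squeeze: 25

```text
clock: 13.7
tool_pos: [0.52, -0.474, 0.1438]
ee_rot: [2.961, 1.042, 0.002]
ft_force: [2.3, -2.7, 4.7]
opening: 0.0251
```

```bash
python3 - <<'E'
from h import *
from bench import imaging
loc(PU)
plan([W(PU,30-140*np.sin(a),0,5+140*np.cos(a)) for a in np.arange(-.45,.46,.1)],38.6)
d=imaging.get_image("scene")
cv2.imwrite("pics/scene15.png",cv2.resize(d["frame"][110:240,310:440],None,fx=5,fy=4,interpolation=cv2.INTER_CUBIC))
E
```

```text
local 92.1 0.4 131.8
t 13.7 pos [ 0.52   -0.474   0.1438] F [ 2.3 -2.7  4.7] open 0.0251 q [ 0.81  0.7  -0.22  1.42  0.16  1.03 -0.33]
  t [-0.01 -0.03  0.02] w [ 0.02 -0.    0.02]
  t [-0.01 -0.35 -0.12] w [ 0.02 -0.    0.02]
  t [-0.01 -0.68 -0.22] w [ 0.02 -0.    0.02]
  t [-0.01 -1.03 -0.29] w [ 0.02 -0.    0.02]
  t [-0.01 -1.38 -0.33] w [ 0.02 -0.    0.02]
  t [-0.   -1.73 -0.33] w [ 0.02 -0.    0.02]
  t [-0.   -2.07 -0.3 ] w [ 0.02 -0.    0.02]
  t [-0.   -2.42 -0.23] w [ 0.02 -0.    0.02]
  t [-0.   -2.75 -0.12] w [ 0.02 -0.    0.02]
  t [ 0.   -3.07  0.01] w [ 0.02 -0.    0.02]
```

View pics/scene15.png

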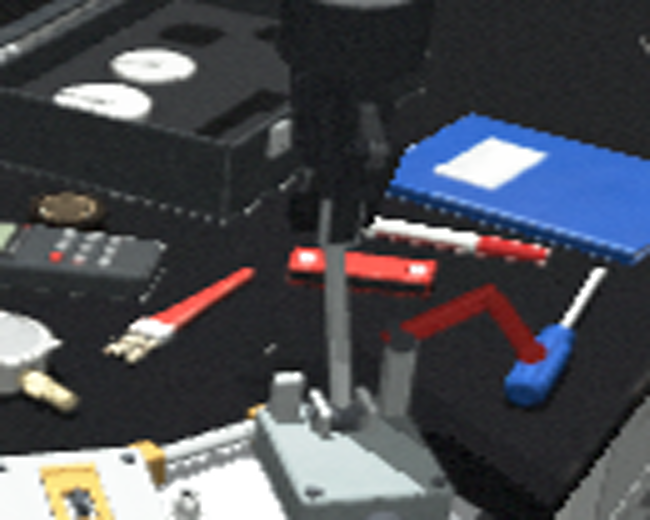

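drive_tool:
  steps:
    - {"tx": 0,"ty": -0.35,"tz": -0.12,"wx": 0,"wy": 0,"wz": 0}
    - {"tx": 0,"ty": -0.68,"tz": -0.22,"wx": 0,"wy": 0,"wz": 0}
    - {"tx": 0,"ty": -1.03,"tz": -0.29,"wx": 0,"wy": 0,"wz": 0}
    - {"tx": 0,"ty": -1.38,"tz": -0.33,"wx": 0,"wy": 0,"wz": 0}
    - {"tx": 0,"ty": -1.73,"tz": -0.33,"wx": 0,"wy": 0,"wz": 0}

```text
clock: 14.38
tool_pos: [0.4786, -0.4221, 0.1587]
ee_rot: [2.956, 1.04, 0.007]
ft_force: [5.9, -5.2, 0.7]
opening: 0.0249
```

```bash
python3 - <<'E'
from h import *
from bench import imaging
loc(PU)
plan([W(PU,30-140*np.sin(a),0,5+140*np.cos(a)) for a in np.arange(.05,.46,.1)],38.6)
d=imaging.get_image("scene")
cv2.imwrite("pics/scene16.png",cv2.resize(d["frame"][110:240,310:440],None,fx=5,fy=4,interpolation=cv2.INTER_CUBIC))
E
```

```text
local 25.6 0.4 146.7
t 14.38 pos [ 0.4786 -0.4221  0.1587] F [ 5.9 -5.2  0.7] open 0.0249 q [ 0.82  0.58 -0.23  1.61  0.16  0.96 -0.37]
  t [-0.01 -0.07  0.05] w [ 0.07 -0.01  0.02]
  t [-0.01 -0.41  0.08] w [ 0.07 -0.01  0.02]
  t [-0.01 -0.76  0.14] w [ 0.07 -0.01  0.02]
  t [-0.01 -1.09  0.24] w [ 0.07 -0.01  0.02]
  t [-0.01 -1.42  0.38] w [ 0.07 -0.01  0.02]
```

View pics/scene16.png

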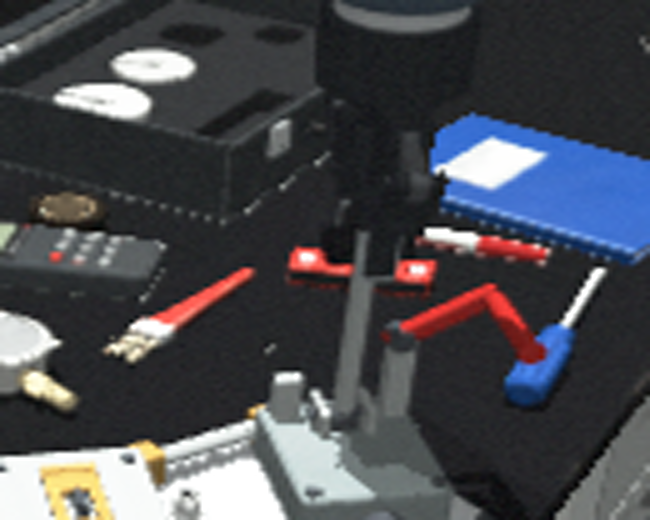

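drive_tool:
  steps:
    - {"tx": 0,"ty": -0.35,"tz": 0.05,"wx": 0,"wy": 0,"wz": 0}
    - {"tx": 0,"ty": -0.69,"tz": 0.12,"wx": 0,"wy": 0,"wz": 0}
    - {"tx": 0,"ty": -1.0,"tz": 0.21,"wx": 0,"wy": 0,"wz": 0}
    - {"tx": 0,"ty": -1.25,"tz": 0.3,"wx": 0,"wy": 0,"wz": 0}
    - {"tx": 0,"ty": -1.25,"tz": 0.3,"wx": 0,"wy": 0,"wz": 0}

```text
clock: 15.05
tool_pos: [0.4468, -0.3823, 0.1459]
ee_rot: [2.957, 1.041, 0.006]
ft_force: [3.9, -5.2, 6.1]
opening: 0.0255
```

```bash
cat > chk.py <<'E'
from h import *
from bench import imaging
import sys
n=sys.argv[1]
loc(PU);plan([W(PU,30-140*np.sin(.45),0,5+140*np.cos(.45))],38.6)
d=imaging.get_image("scene"); P=cloud(d); np.savez("last.npz",**d)
cv2.imwrite(f"pics/scene{n}.png",cv2.resize(d["frame"][110:260,300:440],None,fx=5,fy=4,interpolation=cv2.INTER_CUBIC))
X=P[110:260,330:420].reshape(-1,3);L=np.c_[(X-PU)@EX,(X-PU)@EY,(X-PU)[:,2]]*1000
L=L[(abs(L[:,1])<10)&(L[:,2]>75)&(L[:,2]<150)&(L[:,0]>-50)&(L[:,0]<70)]
print(len(L)); 
if len(L)>5:
    p=np.polyfit(L[:,2],L[:,0],1); print("lever lean fwd",-np.arctan(p[0]),"joint",.45-np.arctan(p[0]), p)
    print(L[np.argsort(L[:,2])][::max(1,len(L)//10)].round(0).tolist())
E
python3 chk.py 17
```

```text
local -25.3 0.3 133.9
t 15.05 pos [ 0.4468 -0.3823  0.1459] F [ 3.9 -5.2  6.1] open 0.0255 q [ 0.81  0.52 -0.24  1.76  0.16  0.88 -0.39]
  t [-0.01 -0.14  0.07] w [ 0.05 -0.01  0.02]
74
lever lean fwd 0.41131843799783774 joint 0.8613184379978378 [-0.4361996  45.19082574]
[[15.0, 7.0, 75.0], [8.0, -1.0, 82.0], [17.0, 5.0, 87.0], [5.0, 6.0, 95.0], [6.0, 6.0, 101.0], [-5.0, 5.0, 108.0], [-5.0, 3.0, 114.0], [-5.0, 6.0, 121.0], [-9.0, 2.0, 126.0], [-12.0, 1.0, 131.0], [-18.0, 6.0, 142.0]]
```

View pics/scene17.png

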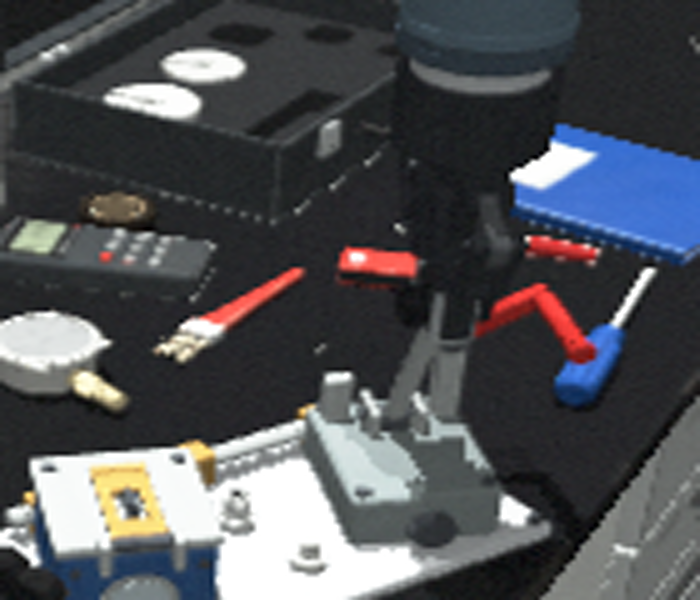

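drive_tool:
  steps:
    - {"tx": 0,"ty": -0.07,"tz": 0.03,"wx": 0,"wy": 0,"wz": 0}
    - {"tx": 0,"ty": -0.13,"tz": 0.05,"wx": 0,"wy": 0,"wz": 0}
    - {"tx": 0,"ty": -0.13,"tz": 0.05,"wx": 0,"wy": 0,"wz": 0}
    - {"tx": 0,"ty": -0.13,"tz": 0.05,"wx": 0,"wy": 0,"wz": 0}
    - {"tx": 0,"ty": -0.13,"tz": 0.05,"wx": 0,"wy": 0,"wz": 0}

```text
clock: 15.72
tool_pos: [0.4446, -0.3796, 0.1443]
ee_rot: [2.956, 1.04, 0.008]
ft_force: [5.0, -6.3, 7.0]
opening: 0.0252
```

drive_tool:
  steps:
    - {"tx": 0,"ty": 0,"tz": 0,"wx": 0,"wy": 0,"wz": 0}
    - {"tx": 0,"ty": 0,"tz": 0,"wx": 0,"wy": 0,"wz": 0}
    - {"tx": 0,"ty": 0,"tz": 0,"wx": 0,"wy": 0,"wz": 0}
    - {"tx": 0,"ty": 0,"tz": 0,"wx": 0,"wy": 0,"wz": 0}
    - {"tx": 0,"ty": 0,"tz": 0,"wx": 0,"wy": 0,"wz": 0}

```text
clock: 16.35
tool_pos: [0.4446, -0.3796, 0.1443]
ee_rot: [2.956, 1.04, 0.008]
ft_force: [6.8, -5.7, 5.8]
opening: 0.0252
```

```bash
python3 chk.py 18; python3 - <<'E'
from h import *
a=np.load("scene0.npz"); b=np.load("last.npz"); A,B=cloud(a),cloud(b)
h=cv2.cvtColor(b["frame"],cv2.COLOR_BGR2HSV)
m=(h[...,1]>110)&(h[...,0]>10)&(h[...,0]<30)&(h[...,2]>60)
X=B[m]; L=np.c_[(X-CH)@EX,(X-CH)@EY,(X-CH)[:,2]]*1000
L=L[(abs(L[:,1])<16)&(L[:,0]>-50)&(L[:,0]<30)&(L[:,2]>70)]; print("hasp slope",np.polyfit(L[:,0],L[:,2],1))
m=(h[...,1]>150)&((h[...,0]<8)|(h[...,0]>172))&(h[...,2]>60)
X=B[m]; L=np.c_[(X-PU)@EX,(X-PU)@EY,(X-PU)[:,2]]*1000
L=L[(abs(L[:,1])<100)&(L[:,0]>-45)&(L[:,0]<30)&(L[:,2]>90)]; c=np.median(L,0); print("catch",c.round(0),np.arctan2(c[2]-103,c[1]+30))
# fittings difference
df=cv2.absdiff(a["frame"],b["frame"]).max(2)
for n,(u,v) in dict(plug_ad1=(347,236),ad2=(361,249),spool=(322,336),hex=(302,370)).items(): print(n,df[v-6:v+7,u-6:u+7].mean().round(1))
E
```

```text
local -28.8 0.3 132.3
t 16.35 pos [ 0.4446 -0.3796  0.1443] F [ 6.8 -5.7  5.8] open 0.0252 q [ 0.81  0.51 -0.24  1.77  0.16  0.87 -0.4 ]
  t [-0.01 -0.05  0.03] w [ 0.07 -0.01  0.02]
69
lever lean fwd 0.4324130664108496 joint 0.8824130664108496 [-0.46154488 45.70760917]
[[9.0, 1.0, 75.0], [4.0, 3.0, 83.0], [10.0, 7.0, 89.0], [5.0, 6.0, 95.0], [3.0, 7.0, 100.0], [-5.0, 5.0, 108.0], [-6.0, 5.0, 112.0], [-10.0, 2.0, 118.0], [-7.0, 7.0, 122.0], [-18.0, -0.0, 129.0], [-11.0, 6.0, 134.0], [-19.0, 7.0, 145.0]]
hasp slope [4.39086075e-03 8.16668156e+01]
catch [ -6. -74. 132.] 2.5665266316357656
plug_ad1 0.9
ad2 0.5
spool 2.0
hex 1.2
```

View pics/scene18.png

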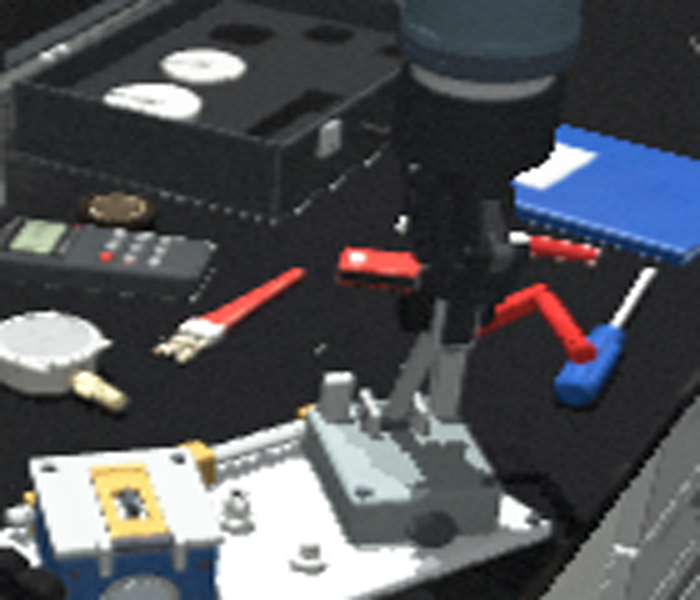

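The last picture shows the gripper holding the lever forward at (440,300), the catch flipped over at (540,310) and the hasp flat at (130,490). The fittings are unmoved. I'm handing in.

```bash
python3 - <<'E'
from bench import order,state
print(order.close_job()); s=state(); print(s["clock"],s["opening"],s["ft_force"])
E
```

```text
the job is handed in; nothing more can be done
None
the job is handed in; nothing more can be done
```

I pressed the hasp flat over the staple, flipped the safety catch to the far side, then gripped the pump lever and pulled it to the front. I handed in at 16.4 s with the fingers still holding the lever. The hand-in reports no verdict, so these are my own readings just before it:

| Item | Last reading | Required |
|---|---|---|
| Hasp | slope about 0.00–0.02 rad | below 0.1 rad |
| Catch | about 2.57 rad | above 2.0 rad |
| Lever | about 0.87–0.88 rad (stop at 0.9), held for over 1.2 s | above 0.7 rad for 0.5 s |
| Grip on the lever | opening 25.2 mm, about 9 N of horizontal force at the wrist | contact above 1 N |
| Loose fittings | image areas unchanged at all four fittings | moved less than 30 mm |

Two things disagreed with the description:
- **Tool tip:** the closed fingertips end about 25 mm behind the reported TCP, where the text says 17 mm ahead. The scene and wrist cameras both showed this. My first pass therefore went over the hasp without touching it, and I used the measured offset from then on.
- **Rig axes:** the chamber and pump are turned about 23° relative to the base plate instead of sharing its axes. I worked from their measured orientation.

The press on the hasp briefly reached about 46 N at the wrist, through the fingers. That is above the 40 N limit set for the arm and gripper body, but well below the 120 N wrist limit.

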